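Make up two optics kits from the stacked stock

TASK

Make up the two optics kits: the blue tray gets the square green filter and the brass lens cell, the white tray gets the long amber filter and the bright steel post. Each filter lies flat, centred in the tray's large bay with the grey rectangle (the amber one along the rectangle), and the cell or post stands upright on the grey round mark of its tray; the black spacer plate that lies between the two filters in the stock stack goes squarely on top of the pile of black spacers. Leave the spare red filter and the short black post where they are, and finish with everything let go and at rest.

Things in the scene. Friction and masses are not known exactly. Their poses are not given: they have to be found in the camera images.
- green_c (a point): centre of the loose green filter: green glass in an aluminium frame, 54 x 54 mm, 18 mm high, about 80 g. At the start it is the top of the stock stack, lying centred on the spacer plate. Axes along its sides, z up.
- spacer_c (a point): centre of the loose black spacer plate: 40 (x) x 96 (y) mm, 14 mm high, about 80 g. At the start it lies in the stack under the green filter and across the amber filter.
- amber_c (a point): centre of the loose amber filter: amber glass in an aluminium frame, 96 (x) x 40 (y) mm, 18 mm high, about 110 g. At the start it is the bottom of the stack, lying on a 6 mm thick, 120 x 120 mm cork pad on the table, crosswise under the spacer.
- post_c (a point): centre (half-way up) of the loose bright steel post: upright cylinder 25 mm across, 60 mm high, about 180 g, standing on the table; z up along its axis.
- cell_c (a point): centre (half-way up) of the loose brass lens cell: upright cylinder 34 mm across, 30 mm high, about 100 g, with a pale glass top, standing on the table; z up along its axis.
- tray_blue: Blue fixed shallow kit tray, 128 (x) x 160 (y) mm, floor 4 mm thick, rims and the divider between its two bays 4 mm wide and 4 mm higher than the floor (8 mm above the table). Origin: centre of its underside, on the table. Filter bay: inside 120 (x) x 78 (y) mm, its centre, marked by a grey rectangle 100 x 44 mm long along the tray's x, at y = +37 mm. Post bay: inside 120 x 70 mm, marked by a grey disc 50 mm across, its centre at y = -41 mm. z up.
- tray_white: White fixed shallow kit tray, 128 (x) x 160 (y) mm, floor 4 mm thick, rims and the divider between its two bays 4 mm wide and 4 mm higher than the floor (8 mm above the table). Origin: centre of its underside, on the table. Filter bay: inside 120 (x) x 78 (y) mm, its centre, marked by a grey rectangle 100 x 44 mm long along the tray's x, at y = +37 mm. Post bay: inside 120 x 70 mm, marked by a grey disc 50 mm across, its centre at y = -41 mm. z up.
- pile: fixed pile of two black spacer plates, each 40 (x) x 96 (y) x 14 mm, on a wooden board 70 x 120 x 6 mm. Origin: centre of the board's underside, on the table; the top face of the pile is 34 mm above it. z up.
- red_c (a point): centre of the spare red filter, to be left alone: red glass in an aluminium frame, 54 x 54 mm, 18 mm high, loose, lying on the table.
- spare_post_c (a point): centre of the spare black post, to be left alone: upright cylinder 22 mm across, 45 mm high, loose, standing on the table.
Mind the look-alikes: they are no part of the job. What is shaped like the part that bears post_c but pink or purple is not meant. What is shaped like the part that bears spacer_c but purple or turquoise is not meant.

How it is judged:
By the outcome, as a careful person would: the job done as asked, in the order asked, and still so for the second after the job is handed in, with the robot touching nothing.
It also fails if it takes over 112 s, if anything falls off the work surface, if the arm or the gripper's body presses on something with over 40 N, if the wrist force passes 120 N, or if a joint passes its speed limit or range.

ROBOT

A 6-joint arm with a two-finger parallel gripper is mounted at the origin on the work surface. World frame = base frame: x ahead of the robot, y to its left, z up, the work surface at z = 0. Lengths are in mm, angles in rad, forces in N, time in s.
With the tool pointing down it reaches from about 275 to 750 mm from the base axis. Payload 10.2 kg.
Tool frame: the origin (TCP) lies at the centre of the arm's flange, where the gripper is bolted on; the fingertips stand ctrl.tip_reach ahead of it and the grasp point (between the pads) lies 155 mm ahead of it (ctrl.tip_reach is the distance from the TCP to the fingertips, in mm); z points along the fingers, y is the direction in which the jaws open and shut (so a half turn about z gives the same grasp; the last joint's range is limited). The gripper opens to 85 mm and grips with 20 to 120 N. Pads are 22 mm wide; open, the fingers measure 114 mm over their backs; the gripper's body (76 mm by 85 mm) begins 54 mm behind the grasp point. The pads swing forward as they close: fully open they stand 13 mm farther back than shut.
Start: joints at [-1.331, 0.313, 1.498, -0, 1.331, -0.223], TCP at [234.378, -469.786, 404.694] pointing down, gripper open.
Joint ranges: [-2.94, 2.94], [-0.97, 2.17], [0.19, 2.56], [-1.23, 4.37], [0.02, 3.11], [-2.88, 2.88]. Speed limits (rad/s): [2.39, 2.39, 3.01, 3.14, 3.14, 3.14].

INTERFACE

Orientations are given as a unit quaternion [w, x, y, z].
In Python, from rig import ctrl, viewer gives the robot as it stands.
- The arm moves only by the tool drive_tool, never from a script. Its argument "rows" is a list that holds one entry, the list of rows, each a list of 6 numbers: the shift along the world's x, y, z normalised to -1 to 1, where 1 is 0.1 m, then the turn, a rotation vector about the world's x, y, z normalised to -1 to 1, where 1 is 90 degrees. A call has 1 to 10 rows; each row is the pose to reach, as a shift and turn from the pose measured when the call began; what a row does not reach only later rows make up. A row lasts 1/8 s, in which the tool goes at most 62.5 mm and 10.7 degrees, less where a joint would pass 70% of its speed; a pose out of reach is approached as far as the arm can. A call with a number of a shift or a turn outside -1 to 1 is refused whole. A call with a gripper value outside its range is refused whole. "fingers" is the opening, from -1 (shut) to 1 (fully open), set as the call begins (left out, the last holds). The fingers move at their own pace and stop on an object; "force" is the grip in N (left out, the last holds). Time passes only in rows, so rows that repeat a pose let the fingers close. It gives the time, the measured TCP pose, the force and the opening at its end, in the units of the state.
- ctrl.sense(): the state, without advancing time (a new reading comes with each control period).
- viewer.capture(name): name is "side" or "top" or "wrist"; returns the picture (384x512x3 uint8, red, green, blue); there is no depth.
- viewer.calibration(name): a dict with "mtx" (3x3 intrinsics, pixels), "extrinsics" (4x4, takes a point from camera to world coordinates). Camera axes: x right, y up, looking along -z (the intrinsics and any distortion apply to the point x, -y, -z); pixel columns grow to the right and rows downward; lengths in mm; the calibration is good to about 2 mm. A picture is of the moment at which its call begins: read the wrist's pose just before it. calibration takes no time and is no camera call; for the wrist camera it gives the pose at the moment of the call.
- ctrl.finish_job(): hands the job in, once; it reports no verdict.
The state is a dict: "time_s": time; "joints": joint angles; "dq": joint speeds; "tau": joint torques, N m; "eef_pos": TCP position; "ee_rot": TCP orientation; "force": force on the tool from outside, world axes, zero at the start; "wrist_torque": the same for the moment, N m; "grip_width": opening from 0.0 (shut) to 1.0 (fully open).
Only numpy, scipy, OpenCV 4.12 (cv2) and the standard library are available. Lean on these libraries where they do the work, as an engineer would, in place of code of your own. Each camera call takes 0.05 s, during which the arm holds its last target.

## Working session

There is one attempt and no reset: what is moved stays moved. The work goes in short steps, Python scripts to look and compute and a tool call to move; the robot and the scene stay as the last step left them, time stands still between calls to the robot, and variables do not carry over. Pictures are saved under pics/ and viewed, and the job is handed in when it is done.

Besides the shell and the picture viewer there is one more tool, called after "Emit:" as name(argument=value, ...), one argument or row to a line, values as JSON. drive_tool: Moves the arm, as the interface text tells. Scaled input: -1 to 1 covers 0.1 m each way for a shift and 90 degrees each way for a turn. Its arguments: {"type":"object","properties":{"rows":{"type":"array","items":{"type":"array","items":{"type":"array","items":{"type":"number"}}}},"fingers":{"type":"number"},"force":{"type":"number"}},"required":["rows"]}

```bash
ls; mkdir -p pics; cat > h.py <<'E'
import numpy as np, cv2
from rig import ctrl, viewer
def snap(name,fn):
    im=viewer.capture(name); cv2.imwrite('pics/'+fn+'.png',im[:,:,::-1]); return im
E
python3 - <<'E'
from h import *
for n in ['side','top','wrist']:
    c=viewer.calibration(n); print(n,{k:np.round(v,3).tolist() if not isinstance(v,str) else v for k,v in c.items()})
    snap(n,n+'0')
print(ctrl.tip_reach,ctrl.sense())
E
```

```text
pics
side {'mtx': [[425.132, 0.0, 260.662], [0.0, 425.132, 193.018], [0.0, 0.0, 1.0]], 'extrinsics': [[0.951, 0.225, -0.212, 383.084], [-0.308, 0.666, -0.679, -647.686], [-0.012, 0.711, 0.703, 836.021], [0.0, 0.0, 0.0, 1.0]]}
top {'mtx': [[362.625, 0.0, 259.353], [0.0, 362.625, 190.718], [0.0, 0.0, 1.0]], 'extrinsics': [[-0.008, 0.985, -0.172, 457.659], [-1.0, -0.011, -0.015, 83.274], [-0.017, 0.172, 0.985, 953.254], [0.0, 0.0, 0.0, 1.0]]}
wrist {'mtx': [[301.721, 0.0, 254.371], [0.0, 301.721, 192.187], [0.0, 0.0, 1.0]], 'extrinsics': [[0.447, 0.849, 0.28, 306.444], [-0.894, 0.425, 0.14, -433.687], [-0.0, -0.313, 0.95, 373.506], [0.0, 0.0, 0.0, 1.0]]}
173.4 {'time_s': 0.15, 'joints': array([-1.33140897e+00,  3.13331756e-01,  1.49821501e+00,  3.33818034e-05,
        1.33098893e+00, -2.23412198e-01]), 'dq': array([ 1.50435070e-03, -9.70272326e-04, -2.50238019e-03, -8.53873376e-05,
       -1.04537878e-04,  5.76246740e-05]), 'tau': array([ 1.71355350e-03, -4.12367713e+01, -2.59797907e+01, -1.97998288e-04,
        3.20563049e-03,  1.35772626e-05]), 'eef_pos': array([ 234.37135704, -469.76679654,  404.27909893]), 'ee_rot': array([-4.71636254e-04,  9.73347126e-01,  2.29336326e-01,  1.24446036e-05]), 'force': array([-0.76246965,  0.16867662, -0.51354174]), 'wrist_torque': array([-0.00680486, -0.04183302,  0.00852773]), 'grip_width': 0.9999095110003154}
```

View pics/top0.png

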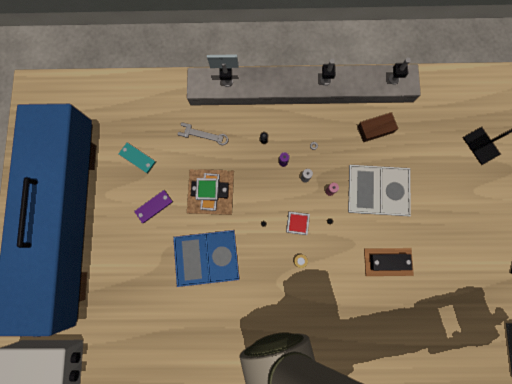

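View pics/side0.png

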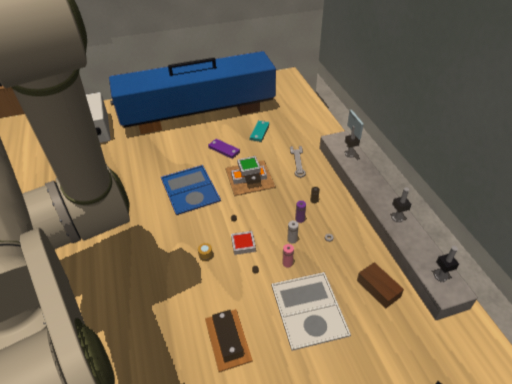

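View pics/wrist0.png

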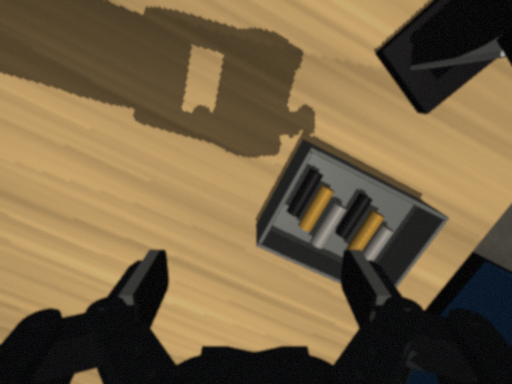

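```bash
python3 - <<'E'
import cv2
t=cv2.imread('pics/top0.png'); s=cv2.imread('pics/side0.png')
def crop(im,x,y,w,h,f,n): cv2.imwrite('pics/'+n+'.png',cv2.resize(im[y:y+h,x:x+w],None,fx=f,fy=f,interpolation=cv2.INTER_CUBIC))
crop(t,165,120,130,100,6,'t_a'); crop(t,165,215,130,80,6,'t_b'); crop(t,280,140,140,100,5.7,'t_c'); crop(t,280,205,140,100,5.7,'t_d')
crop(s,150,135,130,100,6,'s_a'); crop(s,260,170,110,100,6,'s_b'); crop(s,190,220,170,150,4,'s_c')
E
```

```text
(no output)
```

View pics/t_a.png

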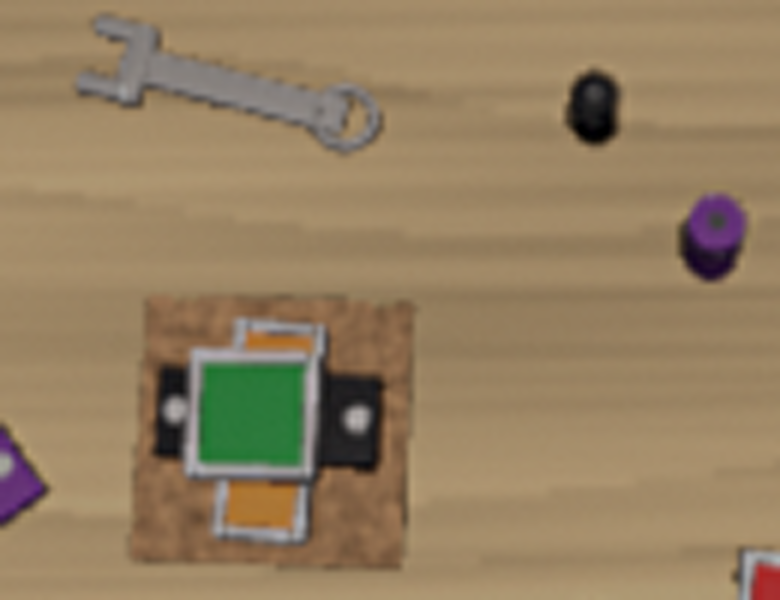

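View pics/t_b.png

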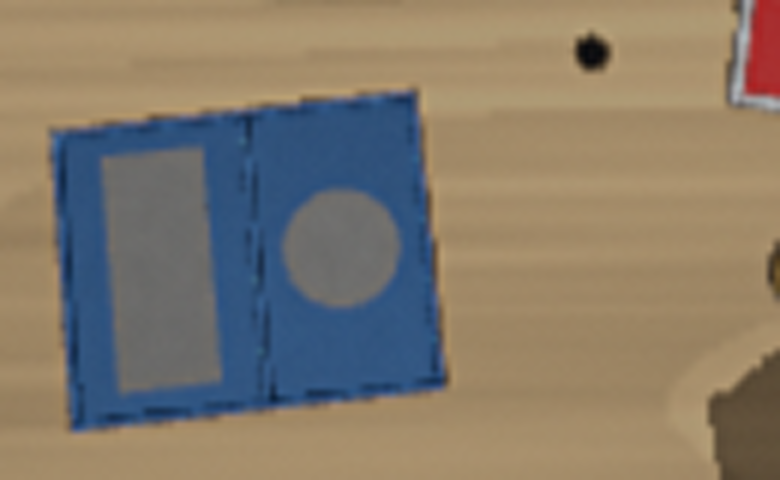

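View pics/t_c.png

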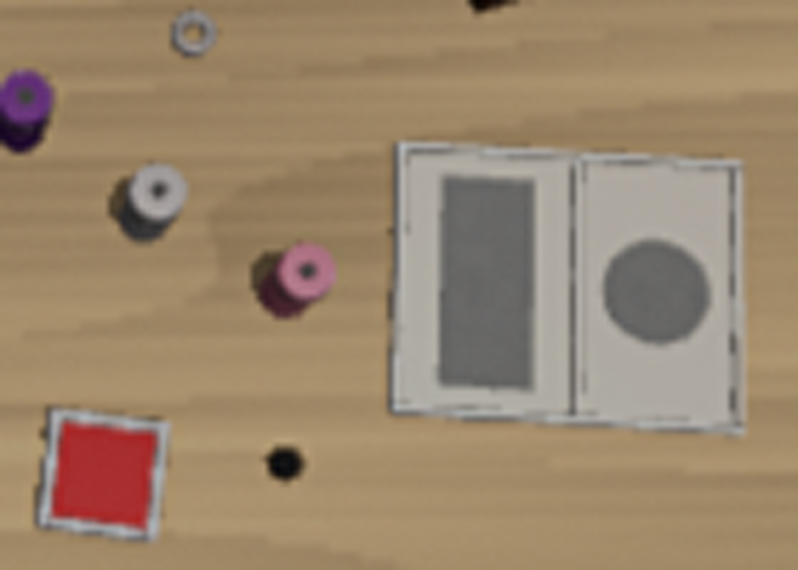

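View pics/t_d.png

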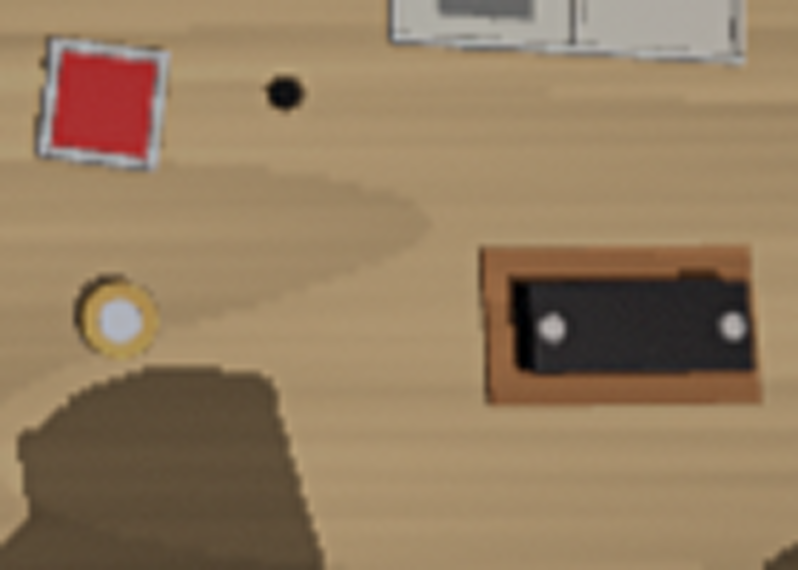

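View pics/s_a.png

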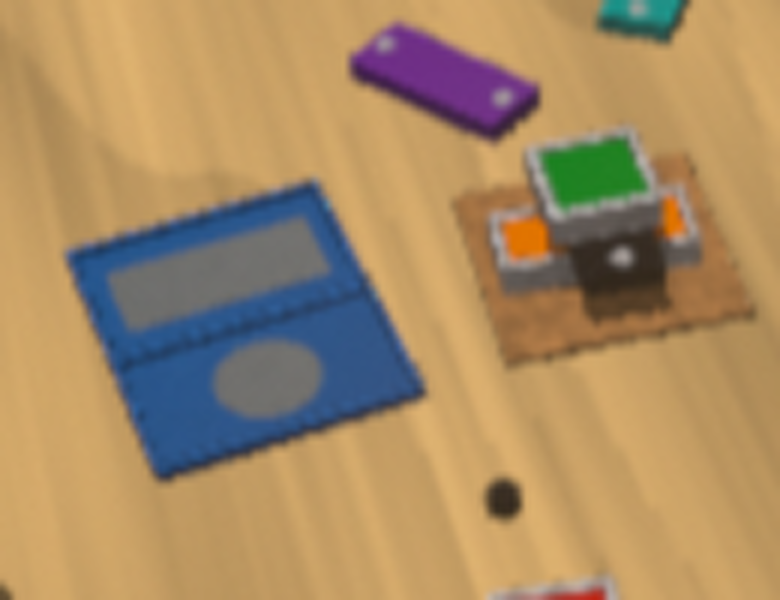

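View pics/s_c.png

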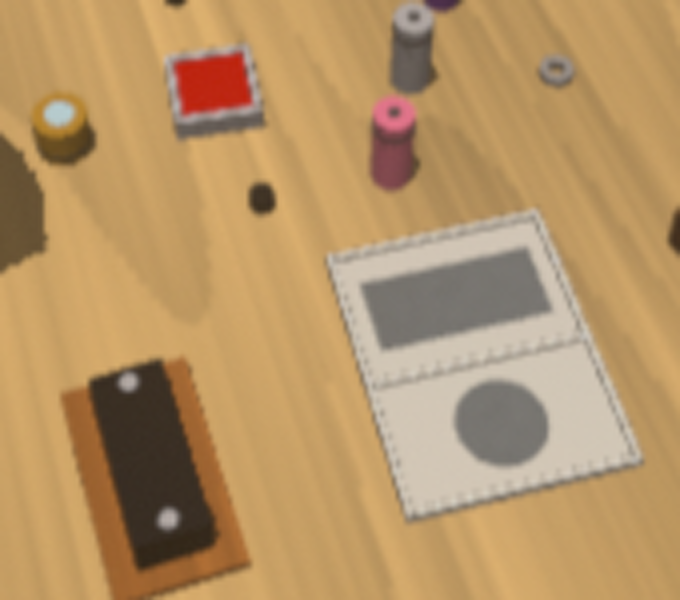

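View pics/s_b.png

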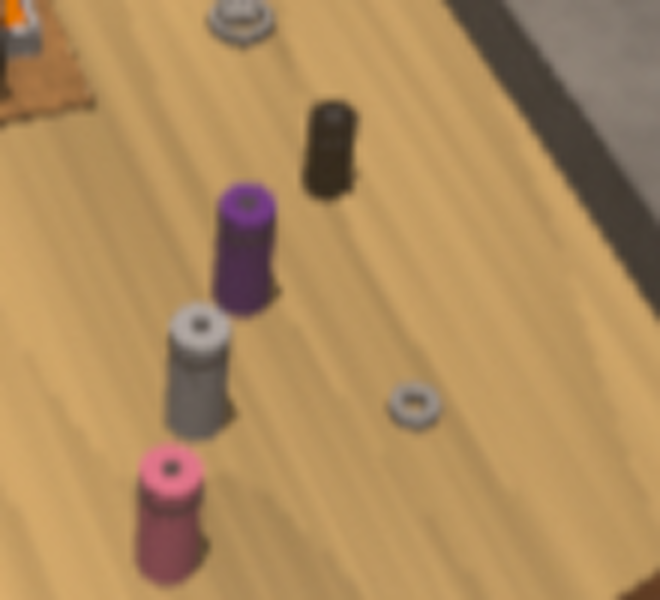

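```bash
cat >> h.py <<'E'
def proj(cal):
    K=np.array(cal['mtx']);E=np.array(cal['extrinsics'])
    M=np.diag([1,-1,-1,1.])@np.linalg.inv(E)
    return K@M[:3]
def tri(p1,c1,p2,c2):
    P1,P2=proj(c1),proj(c2)
    X=cv2.triangulatePoints(P1,P2,np.array(p1,float).reshape(2,1),np.array(p2,float).reshape(2,1)).ravel()
    X=X[:3]/X[3]
    e=[]
    for P,p in((P1,p1),(P2,p2)):
        q=P@np.r_[X,1]; e.append(np.linalg.norm(q[:2]/q[2]-p))
    return X,max(e)
def ray(p,cal,z):
    P=proj(cal); # plane z -> homography
    H=P[:,[0,1,3]]+np.outer(np.zeros(3),[0,0,0]); H=np.c_[P[:,0],P[:,1],P[:,2]*z+P[:,3]]
    w=np.linalg.solve(H,[p[0],p[1],1]); return w[:2]/w[2]
def un(p,o,f): return (np.array(p)+.5)/f-.5+np.array(o)
E
python3 - <<'E'
from h import *
T=viewer.calibration('top');S=viewer.calibration('side')
ta=lambda *p:un(p,(165,120),6); tb=lambda *p:un(p,(165,215),6); tc=lambda *p:un(p,(280,140),5.7); td=lambda *p:un(p,(280,205),5.7)
sa=lambda *p:un(p,(150,135),6); sb=lambda *p:un(p,(260,170),6); sc=lambda *p:un(p,(190,220),4)
L={'green TL':(ta(190,350),sa(633,130)),'green TR':(ta(318,350),sa(660,203)),'green BR':(ta(315,478),sa(557,225)),'green BL':(ta(187,474),sa(527,152)),
'spacerdot':(ta(357,419),sa(621,257)),
'bdisc':(tb(342,248),sa(268,379)),'brTL':(tb(101,157),sa(306,217)),'brTR':(tb(204,148),sa(331,272)),'brBR':(tb(221,381),sa(133,332)),'brBL':(tb(120,393),sa(107,280)),
'bcorner TR':(tb(416,92),sa(425,392)),'bBL':(tb(72,430),sa(68,254)),'bTL':(tb(52,131),sa(315,182)),'bBR':(tb(446,385),sa(160,478)),
'posthole':(tc(158,190),sb(200,325)),'pink':(tc(307,271),sb(171,468)),'purple':(tc(26,97),sb(247,204)),
'wdisc':(tc(657,292),sc(502,423)),'wrTL':(tc(443,177),sc(528,247)),'wrTR':(tc(534,179),sc(552,312)),'wrBR':(tc(534,390),sc(382,350)),'wrBL':(tc(440,386),sc(361,284)),
'wTL':(tc(399,143),sc(538,210)),'wTR':(tc(743,162),sc(642,462)),'wBR':(tc(744,432),sc(409,520)),'wBL':(tc(390,412),sc(328,256)),
'cell':(td(121,320),sc(60,113)),'pd1':(td(552,328),sc(128,382)),'pd2':(td(733,326),sc(168,519)),
'redTL':(tc(52,409),sc(248,47)),'redBR':(tc(154,540),sc(178,124)),'nubA':(tc(285,463),sc(262,190))}
for k,(a,b) in L.items():
    X,e=tri(a,T,b,S); print(k,X.round(1),round(e,2))
E
```

```text
green TL [650.  257.2  52.5] 0.08
green TR [647.5 203.   52.4] 0.65
green BR [595.6 203.3  52.6] 0.52
green BL [597.  257.2  53.1] 0.21
spacerdot [622.  187.6  38.8] 0.1
bdisc [453.9 196.5   4.5] 0.1
brTL [494.1 301.7   3.8] 0.28
brTR [497.1 256.6   5.8] 0.11
brBR [399.4 247.5   4.4] 0.45
brBL [394.  291.4   0.6] 0.24
bcorner TR [520.4 164.8   4.9] 0.07
bBL [379.  310.4   5.5] 0.19
bTL [504.3 322.8   6.5] 0.13
bBR [396.1 151.7   3.7] 0.05
posthole [657.7 -24.2  60.8] 0.03
pink [620.9 -88.2  60.6] 0.15
purple [700.9  33.1  60.3] 0.04
wdisc [ 619.4 -259.9    5.1] 0.12
wrTL [ 675.7 -164.2    5.7] 0.43
wrTR [ 672.9 -206.6    4.3] 0.19
wrBR [ 574.1 -200.1    6.2] 0.09
wrBL [ 576.9 -157.3    6.2] 0.3
wTL [ 691.2 -144.     7.7] 0.2
wTR [ 679.5 -303.5    6.7] 0.15
wBR [ 553.8 -294.4    5.8] 0.06
wBL [ 565.3 -133.9    6. ] 0.34
cell [440.9  -4.7  31.3] 0.19
pd1 [ 435.8 -191.1   34.3] 0.09
pd2 [ 436.1 -269.2   34.5] 0.12
redTL [566.2  21.7  15.3] 0.0
redBR [507.5 -23.   15.6] 0.4
nubA [541.7 -83.6  13.4] 0.35
```

Emit:
drive_tool(
  rows=[
    [[0.3, 0.5, 0, 0.0, 0, 0.2], [0.55, 1, -0.2, 0, 0, 0.4], [0.55, 1, -0.3, 0, 0, 0.6], [0.55, 1, -0.3, 0, 0, 0.672]],
  ],
  fingers=1,
)

```text
time_s: 0.65
eef_pos: [289.6, -369.1, 373.6]
ee_rot: [-0.001, 0.82, 0.573, -0.0]
force: [0.5, -0.2, 1.3]
grip_width: 0.995
```

Emit:
drive_tool(
  rows=[
    [[0.3, 0.5, 0, 0.0, 0, 0.1], [0.55, 1, 0, 0, 0, 0.19], [0.55, 1, 0, 0, 0, 0.19]],
  ],
)

```text
time_s: 1.02
eef_pos: [345.6, -266.6, 373.6]
ee_rot: [-0.001, 0.723, 0.69, -0.0]
force: [-0.5, -0.9, 0.1]
grip_width: 1.003
```

Emit:
drive_tool(
  rows=[
    [[0.3, 0.5, 0, 0.0, 0, 0], [0.55, 1, 0, 0, 0, 0], [0.55, 1, 0, 0, 0, 0]],
  ],
)

```text
time_s: 1.4
eef_pos: [401.4, -164.7, 373.5]
ee_rot: [-0.001, 0.722, 0.692, 0.0]
force: [0.1, -0.5, -0.5]
grip_width: 0.999
```

Emit:
drive_tool(
  rows=[
    [[0.3, 0.5, 0, 0.0, 0, 0], [0.55, 1, 0, 0, 0, 0], [0.55, 1, 0, 0, 0, 0]],
  ],
)

```text
time_s: 1.78
eef_pos: [457.2, -63.5, 373.3]
ee_rot: [-0.002, 0.721, 0.693, 0.0]
force: [-0.3, -0.8, -0.2]
grip_width: 1.001
```

Emit:
drive_tool(
  rows=[
    [[0.3, 0.5, 0, 0.0, 0, 0], [0.55, 1, 0, 0, 0, 0], [0.55, 1, 0, 0, 0, 0]],
  ],
)

```text
time_s: 2.15
eef_pos: [513.0, 37.0, 372.9]
ee_rot: [-0.002, 0.721, 0.693, -0.0]
force: [-0.6, 0.3, -0.1]
grip_width: 1.001
```

Emit:
drive_tool(
  rows=[
    [[0.3, 0.5, 0, 0.0, 0, 0], [0.55, 1, 0, 0, 0, 0], [0.55, 1, 0, 0, 0, 0]],
  ],
)

```text
time_s: 2.52
eef_pos: [569.0, 137.0, 372.0]
ee_rot: [-0.002, 0.721, 0.693, -0.0]
force: [-0.8, -0.8, 0.2]
grip_width: 0.994
```

```bash
cat >> h.py <<'E'
import json
def wsnap(fn):
    c=viewer.calibration('wrist'); im=snap('wrist',fn)
    json.dump({k:np.array(v).tolist() for k,v in c.items()},open('pics/'+fn+'.json','w')); return im,c
def wcal(fn): return json.load(open('pics/'+fn+'.json'))
E
python3 -c "
from h import *
wsnap('w1');print(np.round(wcal('w1')['extrinsics'],2))"
```

```text
[[ 1.0000e+00  3.0000e-02  1.0000e-02  5.7203e+02]
 [-4.0000e-02  9.5000e-01  3.1000e-01  2.1759e+02]
 [-0.0000e+00 -3.1000e-01  9.5000e-01  3.4151e+02]
 [ 0.0000e+00  0.0000e+00  0.0000e+00  1.0000e+00]]
```

View pics/w1.png

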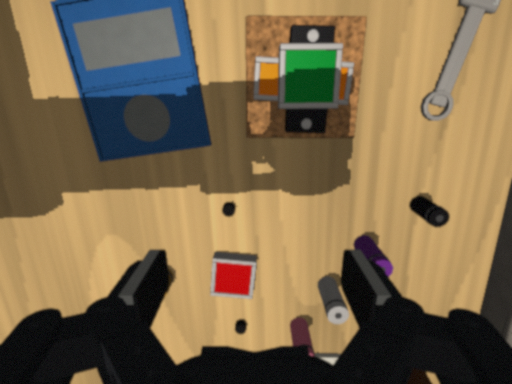

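```bash
cat >> h.py <<'E'
def cropf(fn,x,y,w,h,f,n):
    im=cv2.imread('pics/'+fn+'.png'); cv2.imwrite('pics/'+n+'.png',cv2.resize(im[y:y+h,x:x+w],None,fx=f,fy=f,interpolation=cv2.INTER_CUBIC))
E
python3 -c "
from h import *
cropf('w1',240,5,130,140,5,'w1a')
cropf('w1',45,0,175,170,4,'w1b')"
```

```text
(no output)
```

View pics/w1a.png

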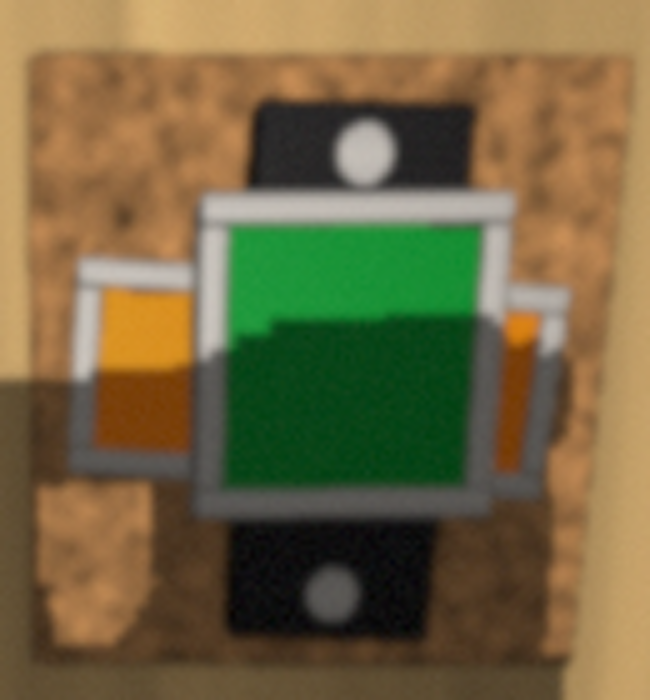

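View pics/w1b.png

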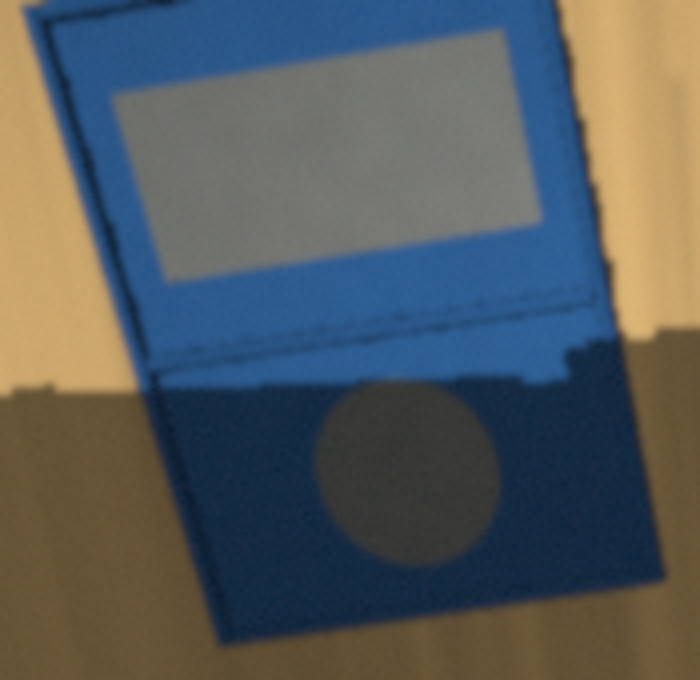

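```bash
python3 - <<'E'
from h import *
c=wcal('w1')
a=lambda *p:un(p,(240,5),5); b=lambda *p:un(p,(45,0),4)
for k,p,z in [('gTL',a(203,192),56),('gTR',a(515,192),56),('gBR',a(490,518),56),('gBL',a(193,516),56),('sp1',a(365,152),38),('sp2',a(332,594),38),
 ('aTL',a(80,259),24),('aBL',a(70,473),24),('aTR',a(570,287),24),('aBR',a(542,498),24),
 ('rTL',b(113,95),4),('rTR',b(503,28),4),('rBR',b(542,222),4),('rBL',b(167,284),4),('disc',b(408,472),4)]:
    print(k,ray(p,c,z).round(1))
E
```

```text
gTL [594.8 257.5]
gTR [648.2 255.5]
gBR [646.6 201.7]
gBL [592.4 204.1]
sp1 [625.6 265.5]
sp2 [620.9 187.4]
aTL [573.6 251.2]
aBL [570.1 211.8]
aTR [668.3 242.6]
aBR [665.2 203.4]
rTL [392.9 290.3]
rTR [491.8 301.2]
rBR [496.4 257.4]
rBL [397.1 246.4]
disc [452.7 196.6]
```

Emit:
drive_tool(
  rows=[
    [[0.26, 0.5, -0.2, 0.0, 0, 0], [0.52, 0.93, -0.6, 0, 0, 0], [0.52, 0.93, -0.9, 0, 0, 0], [0.52, 0.93, -0.9, 0, 0, 0]],
  ],
)

```text
time_s: 3.08
eef_pos: [620.7, 226.2, 279.9]
ee_rot: [-0.003, 0.722, 0.692, -0.003]
force: [-0.5, -0.6, 0.4]
grip_width: 1.001
```

```bash
python3 -c "
from h import *
s=ctrl.sense();print(s['eef_pos'],s['ee_rot'],ctrl.tip_reach)
wsnap('w2')"
```

```text
[620.65877879 226.23667572 279.92846746] [-0.00302697  0.72176302  0.69212706 -0.00301875] 173.4
```

View pics/w2.png

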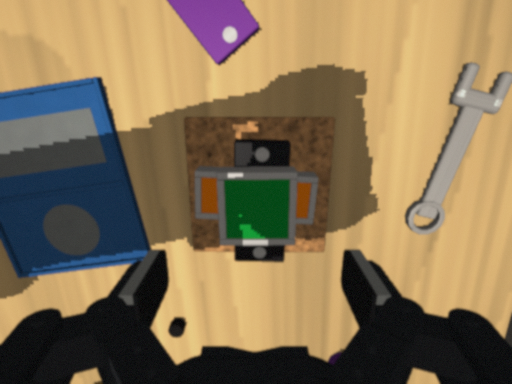

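Emit:
drive_tool(
  rows=[
    [[0.0, 0.036, -0.4, 0.0, 0, 0], [0, 0.036, -0.75, 0, 0, 0], [0.0, 0.036, -0.75, 0, 0, 0]],
  ],
)

```text
time_s: 3.5
eef_pos: [621.0, 228.4, 207.4]
ee_rot: [-0.002, 0.722, 0.691, -0.002]
force: [0.2, -0.4, 0.9]
grip_width: 1.001
```

Emit:
drive_tool(
  rows=[
    [[0, 0, 0, 0, 0, 0], [0, 0, 0, 0, 0, 0], [0, 0, 0, 0, 0, 0], [0, 0, 0, 0, 0, 0], [0, 0, 0, 0, 0, 0]],
  ],
  fingers=-1,
  force=30,
)

```text
time_s: 4.12
eef_pos: [621.6, 228.1, 210.1]
ee_rot: [-0.001, 0.722, 0.691, -0.001]
force: [-0.2, -3.0, 6.3]
grip_width: 0.624
```

```bash
python3 -c "
from h import *
s=ctrl.sense();print(s['eef_pos'],s['ee_rot'],s['grip_width'],s['grip_width']*85)
wsnap('w3')"
```

```text
[621.58662029 228.0942     210.0644852 ] [-0.00111675  0.72245269  0.691419   -0.00079738] 0.6237120998663425 53.015528488639106
```

View pics/w3.png

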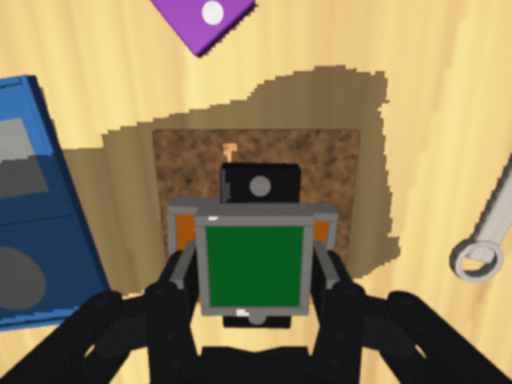

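Emit:
drive_tool(
  rows=[
    [[0, 0, 0.1, 0, 0, 0], [0, 0, 0.4, 0, 0, 0], [0, 0, 0.8, 0, 0, 0], [0, 0, 0.8, 0, 0, 0]],
  ],
)

```text
time_s: 4.68
eef_pos: [622.0, 228.2, 294.9]
ee_rot: [0.001, 0.722, 0.691, 0.002]
force: [0.1, -0.4, -2.0]
grip_width: 0.625
```

```bash
python3 -c "
from h import *
s=ctrl.sense();print(s['eef_pos'],s['ee_rot'],s['grip_width'],s['force'])
wsnap('w4');snap('side','s4')"
```

```text
[621.95597398 228.21734323 294.87367187] [0.00103734 0.7224098  0.69145993 0.00248455] 0.6245753967285839 [ 0.1227897  -0.39237659 -1.97835245]
```

View pics/w4.png

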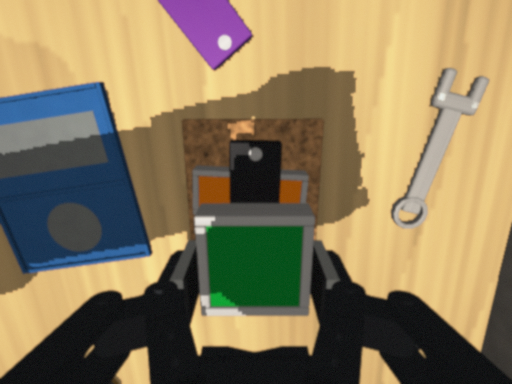

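View pics/s4.png

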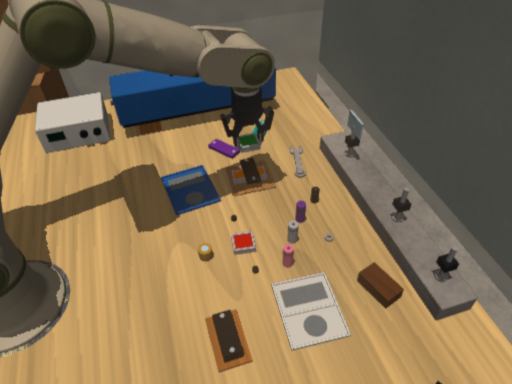

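```bash
python3 -c "
from h import *
cropf('w4',150,180,220,160,3.6,'w4a');cropf('s4',200,70,90,90,7,'s4a')"
```

```text
(no output)
```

View pics/w4a.png

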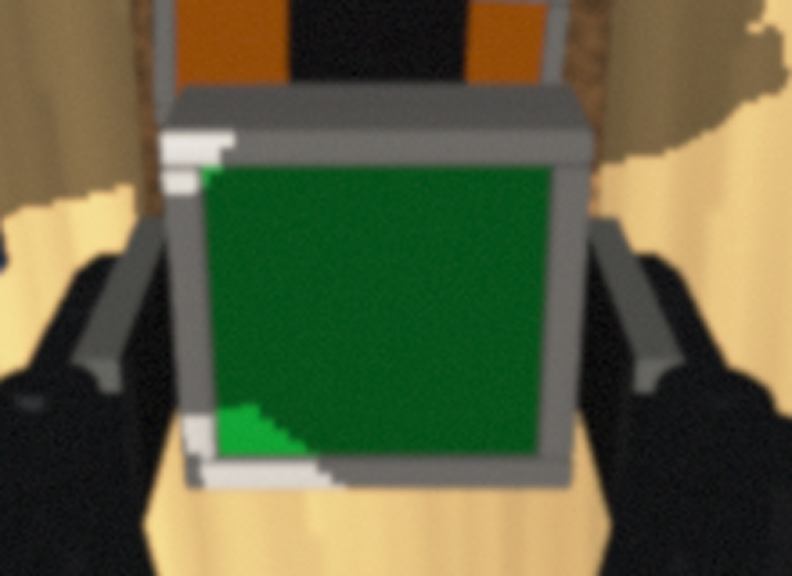

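View pics/s4a.png

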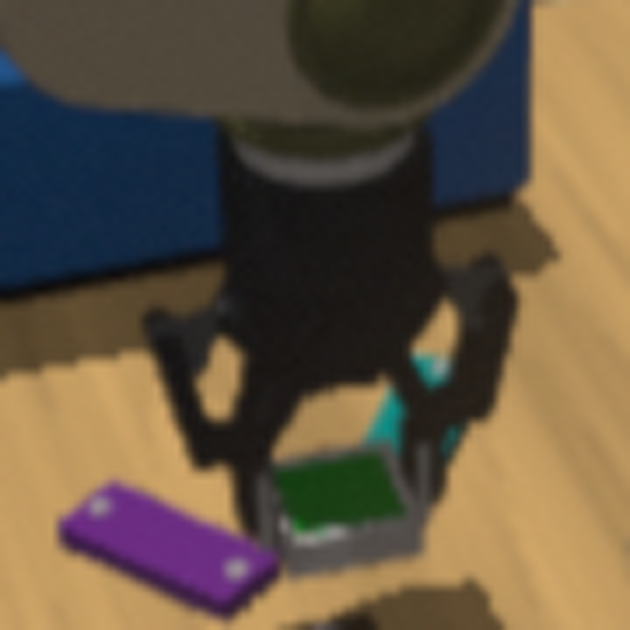

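```bash
python3 - <<'E'
from h import *
c=wcal('w4'); a=lambda *p:un(p,(150,180),3.6)
P=[ray(a(*p),c,140.8) for p in [(160,130),(592,130),(573,488),(187,488)]]
print(np.round(P,1),np.mean(P,0))
c=wcal('w3');print([ray(p,c,56).round(1) for p in [(195,212),(314,213),(309,314),(200,314)]])
s=ctrl.sense();r=s['ee_rot'];print(2*np.degrees(np.arctan2(r[2],r[1])))
E
```

```text
[[597.5 258.5]
 [650.5 256.1]
 [648.9 202.6]
 [595.6 205.1]] [623.1379929  230.59432056]
[array([596.5, 259.8]), array([648.9, 257.2]), array([647.4, 203.1]), array([593.3, 205.3])]
87.48653764814931
```

Emit:
drive_tool(
  rows=[
    [[-0.5, 0.1, 0, 0, 0, 0.05], [-0.9, 0.22, 0, 0, 0, 0.093], [-0.9, 0.22, 0, 0, 0, 0.093]],
  ],
)

```text
time_s: 5.15
eef_pos: [529.3, 250.9, 289.8]
ee_rot: [-0.002, 0.669, 0.743, -0.002]
force: [0.4, -0.4, 0.6]
grip_width: 0.625
```

Emit:
drive_tool(
  rows=[
    [[-0.5, 0.1, 0, 0, 0, 0], [-0.87, 0.22, -0.2, 0, 0, 0], [-0.87, 0.22, -0.5, 0, 0, 0], [-0.87, 0.22, -0.7, 0, 0, 0], [-0.87, 0.22, -0.7, 0, 0, 0]],
  ],
)

```text
time_s: 5.78
eef_pos: [442.5, 272.6, 218.2]
ee_rot: [-0.003, 0.669, 0.743, -0.003]
force: [-0.1, 0.7, -0.5]
grip_width: 0.625
```

```bash
python3 - <<'E'
from h import *
s=ctrl.sense();r=s['ee_rot'];print(s['eef_pos'],2*np.degrees(np.arctan2(r[2],r[1])),s['ee_rot'],s['grip_width'])
wsnap('w5')
E
```

```text
[442.46038463 272.61570059 218.22138049] 95.95196289865419 [-0.00274101  0.6694356   0.74285707 -0.00344075] 0.6253867395212307
```

View pics/w5.png

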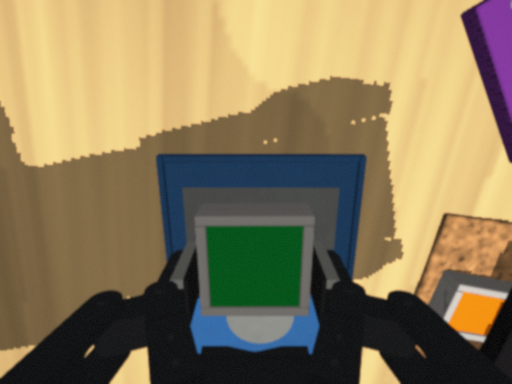

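Emit:
drive_tool(
  rows=[
    [[0.025, -0.006, -0.2, 0, 0, 0], [0.025, -0.006, -0.33, 0, 0, 0], [0.025, -0.006, -0.39, 0, 0, 0], [0.025, -0.006, -0.39, 0, 0, 0]],
  ],
)

```text
time_s: 6.32
eef_pos: [445.3, 272.2, 180.4]
ee_rot: [-0.002, 0.669, 0.743, -0.003]
force: [0.3, 0.4, -0.5]
grip_width: 0.627
```

Emit:
drive_tool(
  rows=[
    [[0, 0, -0.03, 0, 0, 0], [0, 0, -0.04, 0, 0, 0], [0, 0, -0.04, 0, 0, 0]],
  ],
)

```text
time_s: 6.7
eef_pos: [445.3, 272.2, 176.5]
ee_rot: [-0.002, 0.669, 0.743, -0.002]
force: [-0.3, 0.6, -0.6]
grip_width: 0.619
```

Emit:
drive_tool(
  rows=[
    [[0, 0, -0.005, 0, 0, 0], [0, 0, -0.005, 0, 0, 0], [0, 0, 0.0, 0, 0, 0], [0, 0, 0.4, 0, 0, 0], [0, 0, 0.9, 0, 0, 0], [0, 0, 0.9, 0, 0, 0]],
  ],
  fingers=0.7,
)

```text
time_s: 7.45
eef_pos: [445.9, 272.5, 269.9]
ee_rot: [-0.0, 0.669, 0.743, 0.001]
force: [0.1, -0.1, -0.0]
grip_width: 0.85
```

Emit:
drive_tool(
  rows=[
    [[0, -0.4, 0.1, 0, 0, 0], [0, -0.9, 0.3, 0, 0, 0], [0, -1.0, 0.3, 0, 0, 0], [0, -1.0, 0.3, 0, 0, 0]],
  ],
  fingers=1,
)

```text
time_s: 7.95
eef_pos: [445.9, 172.3, 299.1]
ee_rot: [-0.001, 0.67, 0.743, 0.0]
force: [0.4, 0.7, -0.8]
grip_width: 1.002
```

```bash
python3 - <<'E'
from h import *
s=ctrl.sense();r=s['ee_rot'];print(s['eef_pos'],2*np.degrees(np.arctan2(r[2],r[1])),s['ee_rot'],s['grip_width'])
wsnap('w6')
E
```

```text
[445.85578032 172.32826061 299.08415063] 95.89695188670375 [-9.48909182e-04  6.69798301e-01  7.42542446e-01  2.25935284e-04] 1.0023223294080084
```

View pics/w6.png

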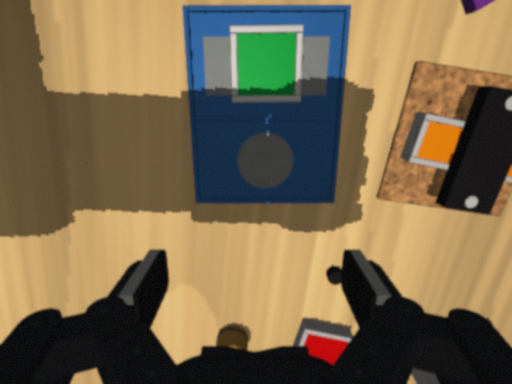

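```bash
python3 -c "
from h import *
cropf('w6',175,0,185,210,3.5,'w6a')"
```

```text
(no output)
```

View pics/w6a.png

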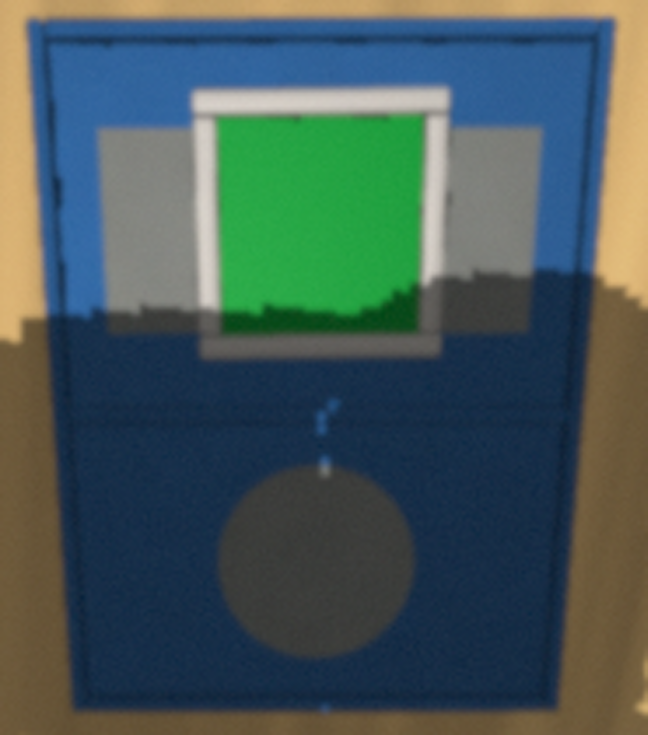

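```bash
python3 - <<'E'
from h import *
c=wcal('w6'); a=lambda *p:un(p,(175,0),3.5)
P=[ray(a(*p),c,22) for p in [(192,89),(450,89),(440,357),(200,357)]]
print(np.round(P,1),np.mean(P,0))
P=[ray(a(*p),c,4) for p in [(99,127),(543,127),(531,333),(109,333)]]
print(np.round(P,1),np.mean(P,0), ray(a(316,563),c,4))
E
```

```text
[[414.5 297.3]
 [467.9 302.9]
 [473.9 249.8]
 [420.5 244.3]] [444.19524794 273.57364983]
[[392.6 290.8]
 [492.1 301.2]
 [497.3 257.3]
 [397.2 246.9]] [444.79737156 274.04536985] [452.68600733 196.57947045]
```

Emit:
drive_tool(
  rows=[
    [[0, -0.5, 0, 0, 0, 0], [-0.02, -1.0, 0, 0, 0, 0], [-0.02, -1.0, 0, 0, 0, 0]],
  ],
)

```text
time_s: 8.38
eef_pos: [443.9, 71.7, 298.3]
ee_rot: [-0.001, 0.67, 0.742, -0.0]
force: [-0.0, 0.5, 0.0]
grip_width: 1.001
```

```bash
python3 - <<'E'
from h import *
s=ctrl.sense();r=s['ee_rot'];print(s['eef_pos'])
wsnap('w7');cropf('w7',150,130,220,200,3.5,'w7a')
E
```

```text
[443.94819734  71.74693357 298.34595565]
```

View pics/w7a.png

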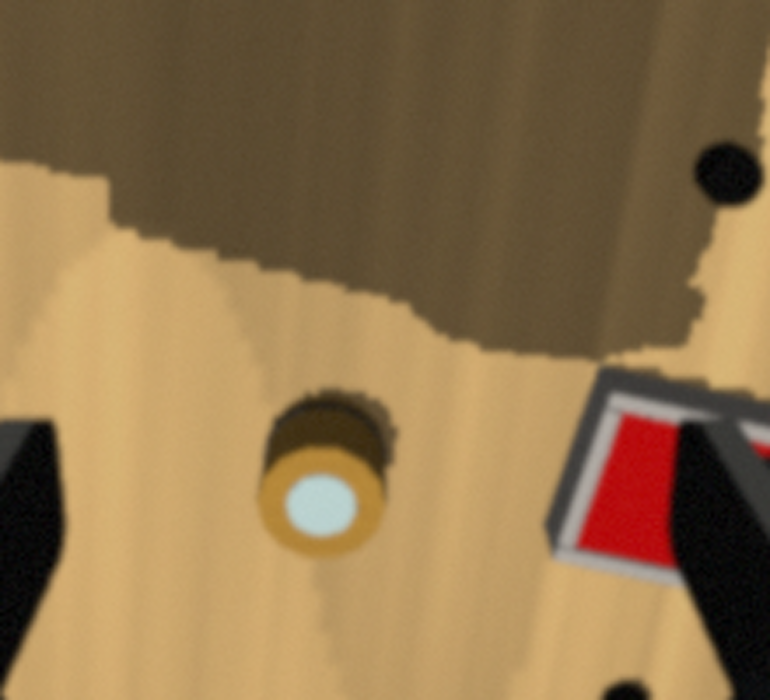

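```bash
python3 - <<'E'
from h import *
c=wcal('w7'); a=lambda *p:un(p,(150,130),3.5)
print(ray(a(322,504),c,30),ray(a(605,400),c,18),ray(a(555,550),c,18))
E
```

```text
[439.68160515  -4.63949897] [511.29195646  26.74489329] [505.49802981 -20.52897711]
```

Emit:
drive_tool(
  rows=[
    [[-0.04, -0.4, 0, 0, 0, 0], [-0.04, -0.77, -0.2, 0, 0, 0], [-0.04, -0.77, -0.5, 0, 0, 0], [-0.04, -0.77, -0.5, 0, 0, 0]],
  ],
  fingers=0.6,
)

```text
time_s: 8.93
eef_pos: [439.7, -2.8, 246.9]
ee_rot: [-0.004, 0.669, 0.743, -0.001]
force: [-0.7, 0.2, -0.0]
grip_width: 0.8
```

Emit:
drive_tool(
  rows=[
    [[0.003, -0.018, -0.35, 0, 0, 0], [0.003, -0.018, -0.6, 0, 0, 0], [0.003, -0.018, -0.66, 0, 0, 0], [0.003, -0.018, -0.66, 0, 0, 0]],
  ],
)

```text
time_s: 9.43
eef_pos: [440.5, -4.0, 181.7]
ee_rot: [-0.003, 0.669, 0.743, -0.001]
force: [0.6, -0.4, 0.3]
grip_width: 0.799
```

Emit:
drive_tool(
  rows=[
    [[0, 0, 0, 0, 0, 0], [0, 0, 0, 0, 0, 0], [0, 0, 0, 0, 0, 0], [0, 0, 0, 0, 0, 0], [0, 0, 0, 0, 0, 0]],
  ],
  fingers=-1,
  force=30,
)

```text
time_s: 10.05
eef_pos: [440.7, -4.0, 182.6]
ee_rot: [-0.003, 0.669, 0.743, -0.0]
force: [-1.2, 2.3, 8.0]
grip_width: 0.382
```

```bash
python3 - <<'E'
from h import *
s=ctrl.sense();r=s['ee_rot'];print(s['eef_pos'],s['force'],s['grip_width']*85)
wsnap('w8');cropf('w8',130,180,250,160,3.2,'w8a')
E
```

```text
[440.73068971  -3.96755755 182.63402455] [-1.1815808   2.28733601  8.02072327] 32.496237489969054
```

View pics/w8a.png

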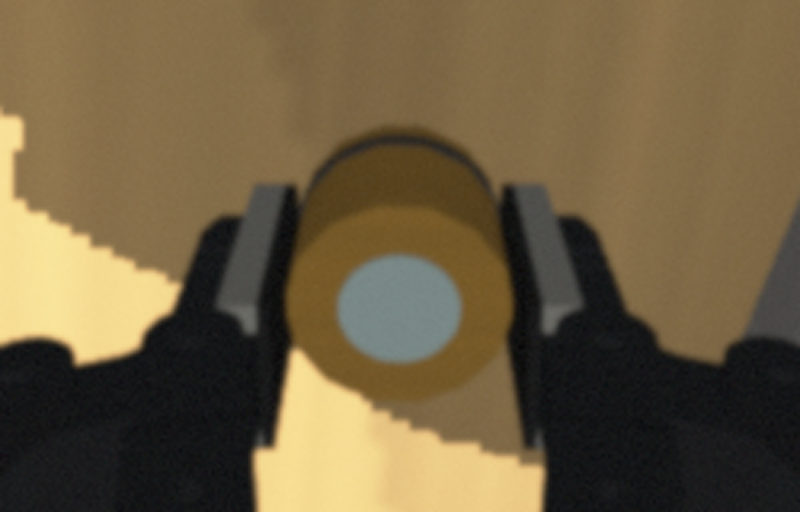

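```bash
python3 - <<'E'
from h import *
c=wcal('w8'); a=lambda *p:un(p,(130,180),3.2)
print(ray(a(400,308),c,30))
E
```

```text
[440.48436981  -4.52744453]
```

Emit:
drive_tool(
  rows=[
    [[0, 0, 0.1, 0, 0, 0], [0, 0.1, 0.4, 0, 0, 0], [0.05, 0.5, 0.7, 0, 0, 0], [0.06, 1, 0.7, 0, 0, 0], [0.06, 1, 0.7, 0, 0, 0]],
  ],
)

```text
time_s: 10.72
eef_pos: [446.3, 98.4, 253.5]
ee_rot: [-0.002, 0.667, 0.745, 0.0]
force: [-0.3, -0.9, -1.5]
grip_width: 0.384
```

Emit:
drive_tool(
  rows=[
    [[0.04, 0.5, 0, 0, 0, 0], [0.069, 0.988, 0, 0, 0, 0], [0.069, 0.988, -0.3, 0, 0, 0], [0.069, 0.988, -0.5, 0, 0, 0], [0.069, 0.988, -0.5, 0, 0, 0]],
  ],
)

```text
time_s: 11.35
eef_pos: [453.1, 196.5, 202.9]
ee_rot: [-0.003, 0.668, 0.744, -0.001]
force: [0.0, 0.1, -0.6]
grip_width: 0.384
```

Emit:
drive_tool(
  rows=[
    [[0, 0.007, -0.1, 0, 0, 0], [0, 0.007, -0.155, 0, 0, 0], [0, 0.007, -0.158, 0, 0, 0], [0, 0.007, -0.158, 0, 0, 0]],
  ],
)

```text
time_s: 11.85
eef_pos: [453.2, 197.2, 187.4]
ee_rot: [-0.003, 0.668, 0.744, -0.001]
force: [-0.3, -0.6, -0.4]
grip_width: 0.384
```

Release, opening a little, then straight up.

Emit:
drive_tool(
  rows=[
    [[0, 0, -0.006, 0, 0, 0], [0, 0, -0.006, 0, 0, 0], [0, 0, -0.006, 0, 0, 0]],
  ],
)

```text
time_s: 12.22
eef_pos: [453.2, 197.2, 186.8]
ee_rot: [-0.003, 0.668, 0.744, -0.001]
force: [0.1, 0.4, -1.1]
grip_width: 0.383
```

Emit:
drive_tool(
  rows=[
    [[0, 0, 0, 0, 0, 0], [0, 0, 0, 0, 0, 0], [0, 0, 0, 0, 0, 0], [0, 0, 0.3, 0, 0, 0], [0, 0, 0.9, 0, 0, 0], [0, 0, 0.9, 0, 0, 0]],
  ],
  fingers=0.3,
)

```text
time_s: 12.98
eef_pos: [453.9, 197.4, 280.6]
ee_rot: [-0.0, 0.668, 0.745, 0.002]
force: [-0.6, -0.5, -0.5]
grip_width: 0.649
```

Emit:
drive_tool(
  rows=[
    [[0.3, 0, 0.1, 0, 0, -0.05], [0.8, -0.1, 0.1, 0, 0, -0.1], [0.9, -0.3, 0.1, 0, 0, -0.103], [0.9, -0.3, 0.1, 0, 0, -0.103]],
  ],
  fingers=1,
)

```text
time_s: 13.48
eef_pos: [544.2, 166.5, 289.4]
ee_rot: [-0.001, 0.726, 0.688, 0.002]
force: [-0.4, 0.1, -0.2]
grip_width: 0.998
```

```bash
python3 - <<'E'
from h import *
s=ctrl.sense();r=s['ee_rot'];print(s['eef_pos'],s['force'],2*np.degrees(np.arctan2(r[2],r[1])))
wsnap('w9')
E
```

```text
[544.24486819 166.51519923 289.42872001] [-0.43327371  0.1330446  -0.20300547] 86.86664844514448
```

View pics/w9.png

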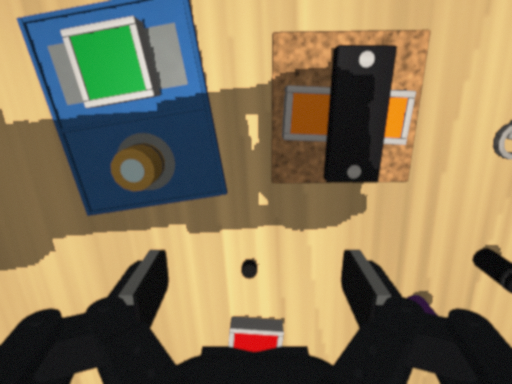

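```bash
python3 - <<'E'
from h import *
c=wcal('w9'); print('cell',ray((132,170),c,34))
cropf('w9',265,25,170,165,4,'w9a')
E
```

```text
cell [452.55202863 196.57549971]
```

View pics/w9a.png

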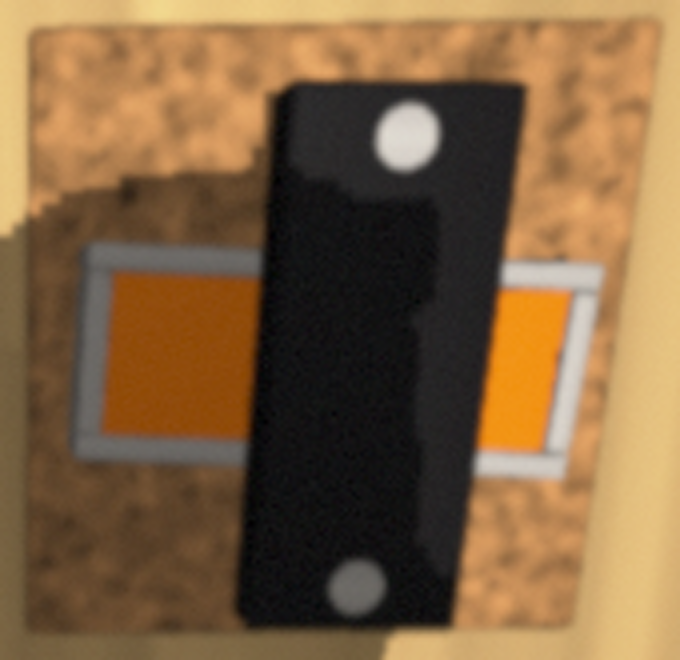

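```bash
python3 - <<'E'
from h import *
c=wcal('w9'); a=lambda *p:un(p,(265,25),4)
for p in [(408,137),(357,587),(295,87),(525,87),(455,627),(247,627)]: print(ray(a(*p),c,38))
for p in [(86,243),(604,264),(566,479),(72,460)]: print('am',ray(a(*p),c,24))
E
```

```text
[625.80120682 265.19836121]
[621.00784377 187.36475127]
[606.53898009 273.89363708]
[644.78967245 271.84235821]
[640.04431435 178.47929383]
[600.45470211 180.62860061]
am [572.70971821 251.53760021]
am [668.18040919 242.73861007]
am [665.23257064 203.12126011]
am [569.16202916 212.00697257]
```

Emit:
drive_tool(
  rows=[
    [[0.4, 0.3, 0, 0, 0, 0], [0.79, 0.597, -0.1, 0, 0, 0], [0.79, 0.597, -0.4, 0, 0, 0], [0.79, 0.597, -0.5, 0, 0, 0], [0.79, 0.597, -0.5, 0, 0, 0]],
  ],
  fingers=0.7,
)

```text
time_s: 14.15
eef_pos: [622.2, 227.2, 239.5]
ee_rot: [-0.001, 0.726, 0.688, 0.001]
force: [1.1, -0.6, 1.0]
grip_width: 0.846
```

Emit:
drive_tool(
  rows=[
    [[0.01, -0.01, -0.2, 0, 0, 0], [0.01, -0.01, -0.38, 0, 0, 0], [0.01, -0.01, -0.42, 0, 0, 0], [0.01, -0.01, -0.42, 0, 0, 0]],
  ],
)

```text
time_s: 14.65
eef_pos: [623.2, 226.1, 197.3]
ee_rot: [-0.001, 0.726, 0.688, 0.001]
force: [0.3, -1.0, -0.7]
grip_width: 0.852
```

Emit:
drive_tool(
  rows=[
    [[0, 0, 0, 0, 0, 0], [0, 0, 0, 0, 0, 0], [0, 0, 0, 0, 0, 0], [0, 0, 0, 0, 0, 0], [0, 0, 0, 0, 0, 0]],
  ],
  fingers=-1,
  force=30,
)

```text
time_s: 15.28
eef_pos: [623.4, 226.2, 198.0]
ee_rot: [-0.001, 0.726, 0.688, 0.002]
force: [0.0, -0.9, 6.3]
grip_width: 0.459
```

```bash
python3 - <<'E'
from h import *
s=ctrl.sense();r=s['ee_rot'];print(s['eef_pos'],s['force'],s['grip_width']*85)
wsnap('w10');cropf('w10',130,100,250,240,2.5,'w10a')
E
```

```text
[623.40104915 226.17809489 198.02343648] [ 0.03090637 -0.89520787  6.31441288] 39.015005742117175
```

View pics/w10a.png

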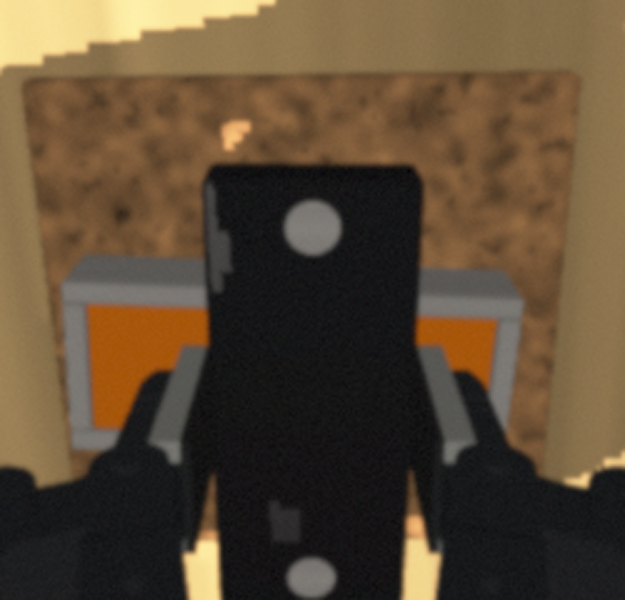

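```bash
python3 - <<'E'
from h import *
c=wcal('w10'); a=lambda *p:un(p,(130,100),2.5)
p,q=ray(a(313,228),c,38),ray(a(311,578),c,38);print(p,q,(p+q)/2,np.degrees(np.arctan2(-(p-q)[0],(p-q)[1])))
E
```

```text
[625.97343824 265.09226111] [621.47487733 187.0303878 ] [623.72415779 226.06132445] -3.2982015760557477
```

Emit:
drive_tool(
  rows=[
    [[0, 0, 0.1, 0, 0, 0], [0, 0, 0.5, 0, 0, 0], [-0.2, -0.3, 0.8, 0, 0, 0.01], [-0.4, -0.8, 0.8, 0, 0, 0.037], [-0.4, -1, 0.8, 0, 0, 0.037], [-0.4, -1, 0.8, 0, 0, 0.037]],
  ],
)

```text
time_s: 16.08
eef_pos: [583.7, 125.2, 278.3]
ee_rot: [-0.001, 0.706, 0.708, 0.002]
force: [0.8, 0.2, -0.2]
grip_width: 0.462
```

Emit:
drive_tool(
  rows=[
    [[-0.2, -0.5, 0, 0, 0, 0], [-0.4, -1, 0, 0, 0, 0], [-0.4, -1, 0, 0, 0, 0]],
  ],
)

```text
time_s: 16.45
eef_pos: [543.6, 23.7, 278.3]
ee_rot: [-0.001, 0.707, 0.707, 0.002]
force: [-0.3, 1.1, -0.4]
grip_width: 0.46
```

Emit:
drive_tool(
  rows=[
    [[-0.2, -0.5, 0, 0, 0, 0], [-0.4, -1, 0, 0, 0, 0], [-0.4, -1, 0, 0, 0, 0]],
  ],
)

```text
time_s: 16.82
eef_pos: [503.8, -77.6, 278.3]
ee_rot: [-0.001, 0.708, 0.706, 0.002]
force: [-0.1, 0.6, -0.6]
grip_width: 0.457
```

Emit:
drive_tool(
  rows=[
    [[-0.2, -0.5, 0, 0, 0, 0], [-0.4, -1, 0, 0, 0, 0], [-0.4, -1, 0, 0, 0, 0]],
  ],
)

```text
time_s: 17.2
eef_pos: [464.1, -178.9, 278.4]
ee_rot: [-0.001, 0.709, 0.705, 0.002]
force: [0.5, 0.4, -0.3]
grip_width: 0.458
```

Emit:
drive_tool(
  rows=[
    [[-0.15, -0.5, 0, 0, 0, 0], [-0.29, -1, 0, 0, 0, 0], [-0.29, -1, 0, 0, 0, 0], [-0.29, -1, 0, 0, 0, 0]],
  ],
)

```text
time_s: 17.7
eef_pos: [436.3, -277.4, 278.1]
ee_rot: [-0.001, 0.709, 0.706, 0.002]
force: [0.3, 1.0, -0.1]
grip_width: 0.459
```

```bash
python3 - <<'E'
from h import *
s=ctrl.sense();r=s['ee_rot'];print(s['eef_pos'],2*np.degrees(np.arctan2(r[2],r[1])),s['force'],s['grip_width']*85)
wsnap('w11')
E
```

```text
[ 436.28115425 -277.40981597  278.11927967] 89.74631237718364 [ 0.31063035  1.0130661  -0.06750318] 38.98748291999938
```

View pics/w11.png

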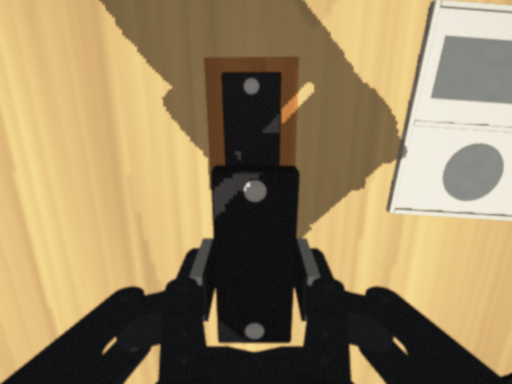

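```bash
python3 - <<'E'
from h import *
cropf('w11',195,45,120,130,5,'w11a')
E
```

```text
(no output)
```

View pics/w11a.png

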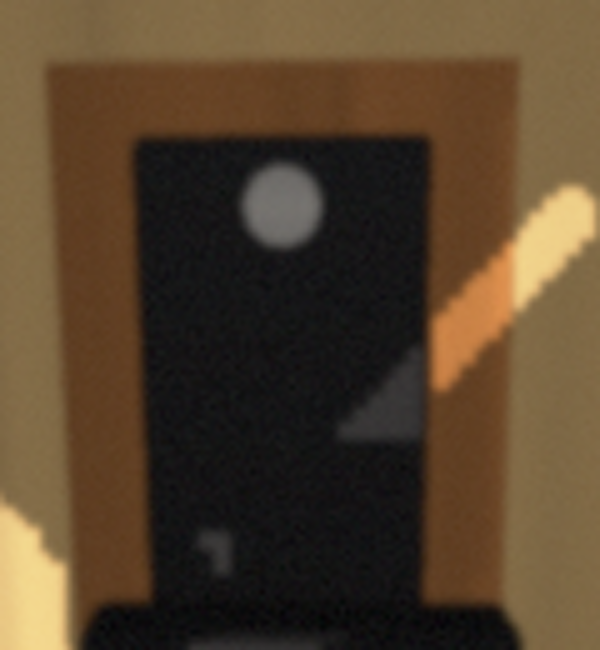

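```bash
python3 - <<'E'
from h import *
c=wcal('w11'); a=lambda *p:un(p,(195,45),5)
for p in [(283,206),(135,138),(430,138),(155,600),(423,600)]: print(ray(a(*p),c,34))
print('board',[ray(a(*p),c,6) for p in [(47,62),(519,62),(78,600),(501,600)]])
p,q=ray((255,191),c,278.1-174+14),ray((254,331),c,278.1-174+14);print(p,q,(p+q)/2)
E
```

```text
[ 434.95461013 -191.49642741]
[ 415.48765608 -182.96375188]
[ 454.41119721 -183.10044008]
[ 416.06372397 -245.21400179]
[ 454.84922339 -245.36743478]
board [array([ 400.15386806, -170.71673162]), array([ 469.57998252, -170.95597674]), array([ 400.75854348, -251.52088406]), array([ 469.99376794, -251.79477425])]
[ 437.06071603 -238.34414529] [ 436.29736719 -316.52340811] [ 436.67904161 -277.4337767 ]
```

Emit:
drive_tool(
  rows=[
    [[-0.01, 0.3, -0.1, 0, 0, 0.01], [-0.012, 0.469, -0.4, 0, 0, 0.011], [-0.012, 0.469, -0.55, 0, 0, 0.011], [-0.012, 0.469, -0.55, 0, 0, 0.011]],
  ],
)

```text
time_s: 18.25
eef_pos: [435.4, -230.2, 222.8]
ee_rot: [-0.002, 0.702, 0.712, 0.002]
force: [-0.1, 0.6, 0.1]
grip_width: 0.455
```

Emit:
drive_tool(
  rows=[
    [[-0.002, -0.003, -0.08, 0, 0, 0], [-0.002, -0.003, -0.135, 0, 0, 0], [-0.002, -0.003, -0.14, 0, 0, 0], [-0.002, -0.003, -0.14, 0, 0, 0]],
  ],
)

```text
time_s: 18.75
eef_pos: [435.2, -230.6, 208.9]
ee_rot: [-0.002, 0.702, 0.712, 0.002]
force: [-0.5, -0.1, -0.2]
grip_width: 0.458
```

Emit:
drive_tool(
  rows=[
    [[0, 0, -0.008, 0, 0, 0], [0, 0, -0.008, 0, 0, 0], [0, 0, -0.008, 0, 0, 0]],
  ],
)

```text
time_s: 19.12
eef_pos: [435.2, -230.6, 208.2]
ee_rot: [-0.002, 0.702, 0.712, 0.002]
force: [0.1, 0.2, -1.1]
grip_width: 0.46
```

Emit:
drive_tool(
  rows=[
    [[0, 0, 0, 0, 0, 0], [0, 0, 0, 0, 0, 0], [0, 0, 0, 0, 0, 0], [0, 0, 0.3, 0, 0, 0], [0, 0, 0.8, 0, 0, 0], [0, 0, 0.8, 0, 0, 0]],
  ],
  fingers=0.4,
)

```text
time_s: 19.88
eef_pos: [435.7, -230.9, 291.3]
ee_rot: [0.002, 0.702, 0.712, 0.002]
force: [0.1, 0.0, -1.0]
grip_width: 0.702
```

```bash
python3 - <<'E'
from h import *
s=ctrl.sense();r=s['ee_rot'];print(s['eef_pos'],2*np.degrees(np.arctan2(r[2],r[1])),s['force'],s['grip_width']*85)
wsnap('w12')
E
```

```text
[ 435.71764604 -230.94145679  291.2528906 ] 90.81604211757906 [ 0.08455272  0.04725808 -0.95254472] 59.64678157608577
```

View pics/w12.png

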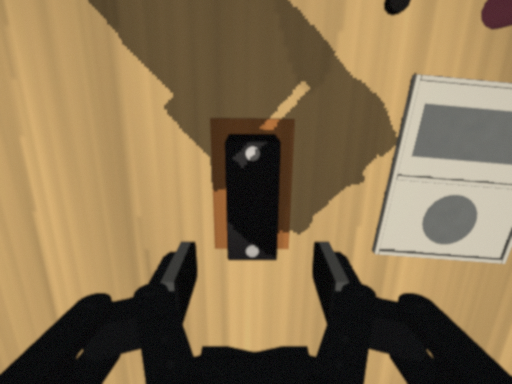

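```bash
python3 - <<'E'
from h import *
c=wcal('w12')
p,q=ray((251,153),c,48),ray((252,251),c,48);print(p,q,(p+q)/2)
cropf('w12',200,105,110,170,4,'w12a');cropf('w12',365,65,147,205,3.5,'w12b')
E
```

```text
[ 434.27220161 -191.19598196] [ 435.97661883 -269.65215115] [ 435.12441022 -230.42406656]
```

View pics/w12a.png

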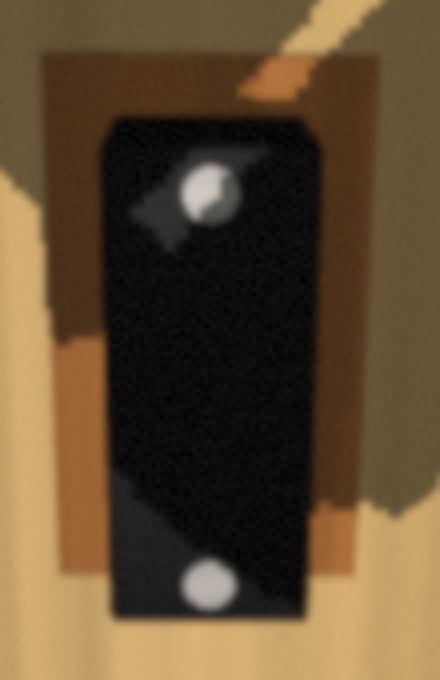

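View pics/w12b.png

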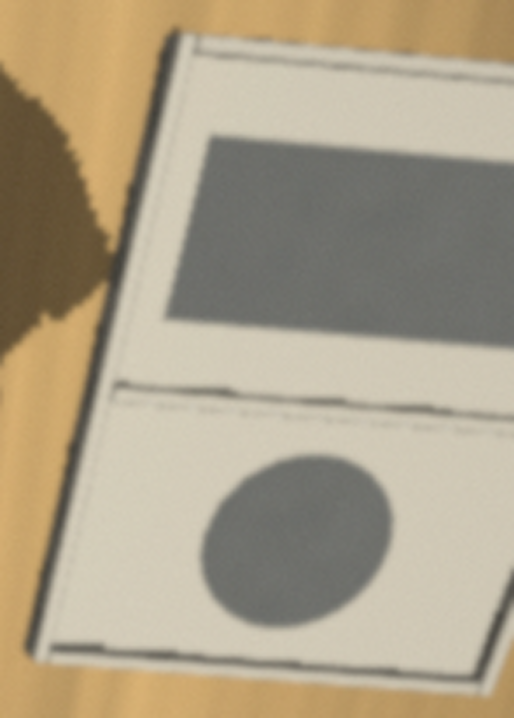

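Emit:
drive_tool(
  rows=[
    [[0.18, 0.46, 0.1, 0, 0, 0.1], [0.37, 0.95, 0.1, 0, 0, 0.19], [0.37, 0.95, 0.1, 0, 0, 0.19]],
  ],
  fingers=1,
)

```text
time_s: 20.3
eef_pos: [472.7, -133.0, 297.9]
ee_rot: [-0.002, 0.586, 0.81, 0.002]
force: [0.5, -0.8, -0.7]
grip_width: 0.999
```

Emit:
drive_tool(
  rows=[
    [[0.18, 0.46, 0, 0, 0, 0.1], [0.37, 0.95, 0, 0, 0, 0.2], [0.37, 0.95, 0, 0, 0, 0.2]],
  ],
)

```text
time_s: 20.68
eef_pos: [510.0, -36.2, 296.7]
ee_rot: [-0.003, 0.451, 0.893, 0.002]
force: [-0.6, -0.5, -0.4]
grip_width: 1.003
```

Emit:
drive_tool(
  rows=[
    [[0.18, 0.46, 0, 0, 0, 0.1], [0.37, 0.95, 0, 0, 0, 0.2], [0.37, 0.95, 0, 0, 0, 0.2]],
  ],
)

```text
time_s: 21.05
eef_pos: [547.4, 60.0, 295.5]
ee_rot: [-0.004, 0.304, 0.953, 0.001]
force: [-0.6, -0.8, -0.3]
grip_width: 1.006
```

Emit:
drive_tool(
  rows=[
    [[0.18, 0.46, 0, 0, 0, 0.1], [0.27, 0.95, 0, 0, 0, 0.2], [0.27, 0.95, 0, 0, 0, 0.2]],
  ],
)

```text
time_s: 21.42
eef_pos: [574.5, 155.7, 294.4]
ee_rot: [-0.005, 0.151, 0.989, 0.0]
force: [0.1, -1.4, -0.2]
grip_width: 0.998
```

```bash
python3 - <<'E'
from h import *
s=ctrl.sense();r=s['ee_rot'];print(s['eef_pos'],2*np.degrees(np.arctan2(r[2],r[1])),r)
E
```

```text
[574.50073999 155.67989336 294.41988178] 162.62253566080668 [-4.63941444e-03  1.51064788e-01  9.88512942e-01  2.61587983e-04]
```

Emit:
drive_tool(
  rows=[
    [[0.2, 0.4, 0, 0, 0, 0.1], [0.444, 0.716, 0, 0, 0, 0.137], [0.444, 0.716, 0, 0, 0, 0.137], [0.444, 0.716, 0, 0, 0, 0.137]],
  ],
)

```text
time_s: 21.92
eef_pos: [619.0, 225.3, 293.8]
ee_rot: [-0.005, 0.046, 0.999, -0.001]
force: [-0.4, -1.2, -0.2]
grip_width: 1.001
```

```bash
python3 - <<'E'
from h import *
s=ctrl.sense();r=s['ee_rot'];print(s['eef_pos'],2*np.degrees(np.arctan2(r[2],r[1])),r)
wsnap('w13')
E
```

```text
[619.02147776 225.28207297 293.76598391] 174.74846038018632 [-5.36109156e-03  4.58116213e-02  9.98935516e-01 -6.24231486e-04]
```

View pics/w13.png

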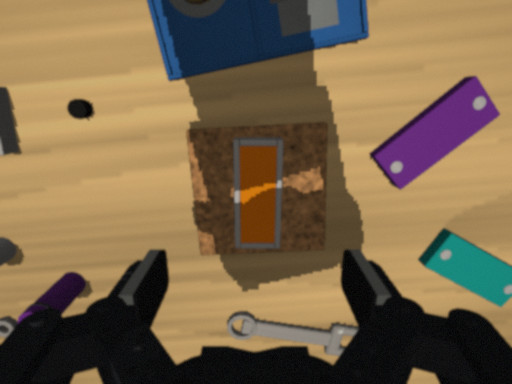

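```bash
python3 - <<'E'
from h import *
cropf('w13',180,110,160,160,4,'w13a')
E
```

```text
(no output)
```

View pics/w13a.png

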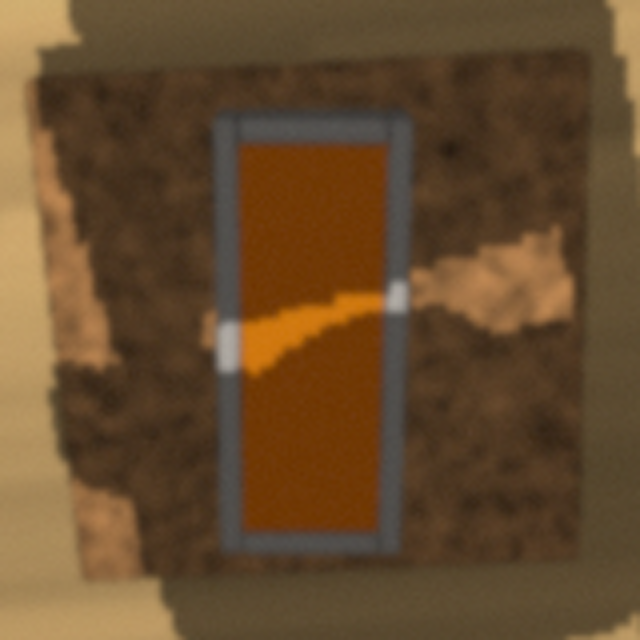

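```bash
python3 - <<'E'
from h import *
c=wcal('w13'); a=lambda *p:un(p,(180,110),4)
P=np.array([ray(a(*p),c,24) for p in [(215,115),(412,115),(398,552),(221,554)]]);print(P,P.mean(0))
E
```

```text
[[568.74843805 212.75063102]
 [572.26125526 251.47606043]
 [667.97338346 242.39410193]
 [664.95839532 203.27871551]] [618.48536802 227.47487722]
```

Emit:
drive_tool(
  rows=[
    [[0, 0.021, -0.4, 0, 0, 0], [0, 0.021, -0.7, 0, 0, 0], [0, 0.021, -0.7, 0, 0, 0]],
  ],
  fingers=0.7,
)

```text
time_s: 22.35
eef_pos: [618.4, 226.1, 222.2]
ee_rot: [-0.007, 0.047, 0.999, -0.001]
force: [-0.7, 0.8, 0.6]
grip_width: 0.849
```

Emit:
drive_tool(
  rows=[
    [[0, 0.013, -0.25, 0, -0.009, 0], [0, 0.013, -0.38, 0, -0.009, 0], [0, 0.013, -0.4, 0, -0.009, 0], [0, 0.013, -0.4, 0, -0.009, 0]],
  ],
)

```text
time_s: 22.85
eef_pos: [618.7, 227.4, 183.3]
ee_rot: [0.0, 0.047, 0.999, -0.001]
force: [0.2, 0.5, 0.7]
grip_width: 0.849
```

Emit:
drive_tool(
  rows=[
    [[0, 0, 0, 0, 0, 0], [0, 0, 0, 0, 0, 0], [0, 0, 0, 0, 0, 0], [0, 0, 0, 0, 0, 0], [0, 0, 0, 0, 0, 0]],
  ],
  fingers=-1,
  force=30,
)

```text
time_s: 23.48
eef_pos: [619.0, 227.4, 184.3]
ee_rot: [0.001, 0.047, 0.999, -0.0]
force: [-0.0, -0.4, 6.3]
grip_width: 0.458
```

```bash
python3 - <<'E'
from h import *
s=ctrl.sense();r=s['ee_rot'];print(s['eef_pos'],r,s['force'],s['grip_width']*85)
wsnap('w14');cropf('w14',130,100,250,240,2.5,'w14a')
E
```

```text
[618.96440612 227.448232   184.29158859] [ 1.05878366e-03  4.68315323e-02  9.98902147e-01 -4.31664290e-04] [-0.04349339 -0.38865457  6.31780286] 38.926259695488454
```

View pics/w14a.png

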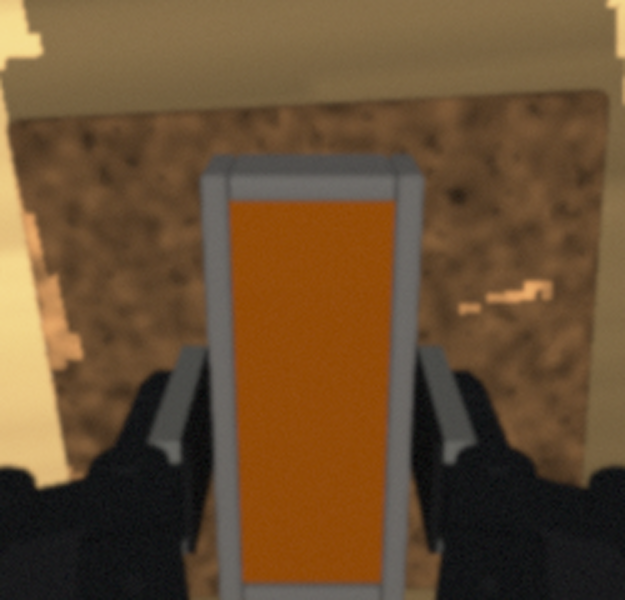

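Emit:
drive_tool(
  rows=[
    [[0, 0, 0.1, 0, 0, 0], [0, 0, 0.5, 0, 0, 0], [0, -0.3, 1, 0, 0, 0], [0, -0.8, 1, 0, 0, 0], [0, -1, 1, 0, 0, 0.013], [0, -1, 1, 0, 0, 0.013]],
  ],
)

```text
time_s: 24.28
eef_pos: [619.0, 126.2, 284.7]
ee_rot: [0.001, 0.038, 0.999, -0.0]
force: [-0.2, 0.9, -1.4]
grip_width: 0.463
```

Emit:
drive_tool(
  rows=[
    [[0.0, -0.5, 0.1, 0, 0, 0], [0, -1, 0.1, 0, 0, 0], [0, -1, 0.1, 0, 0, 0]],
  ],
)

```text
time_s: 24.65
eef_pos: [619.1, 24.3, 294.8]
ee_rot: [0.001, 0.039, 0.999, -0.001]
force: [-0.0, 0.5, -0.0]
grip_width: 0.46
```

Emit:
drive_tool(
  rows=[
    [[0.0, -0.5, 0, 0, 0, 0], [0, -1, 0, 0, 0, 0], [0, -1, 0, 0, 0, 0]],
  ],
)

```text
time_s: 25.02
eef_pos: [619.3, -77.0, 294.7]
ee_rot: [0.001, 0.041, 0.999, -0.001]
force: [-0.3, 1.1, -1.2]
grip_width: 0.461
```

Emit:
drive_tool(
  rows=[
    [[0.02, -0.5, 0, 0, 0, 0], [0.05, -1, 0, 0, 0, 0], [0.05, -1, 0, 0, 0, 0], [0.05, -1, 0, 0, 0, 0]],
  ],
)

```text
time_s: 25.52
eef_pos: [624.7, -174.9, 294.4]
ee_rot: [0.001, 0.04, 0.999, -0.0]
force: [0.1, 0.8, -1.3]
grip_width: 0.458
```

```bash
python3 - <<'E'
from h import *
s=ctrl.sense();r=s['ee_rot'];print(s['eef_pos'],2*np.degrees(np.arctan2(r[2],r[1])),r,s['force'],s['grip_width']*85)
wsnap('w15')
E
```

```text
[ 624.73598635 -174.93474743  294.42990959] 175.41971454086607 [ 7.08892062e-04  3.99598783e-02  9.99201023e-01 -1.45113870e-04] [ 0.05560069  0.78793147 -1.26989149] 38.89627243314533
```

View pics/w15.png

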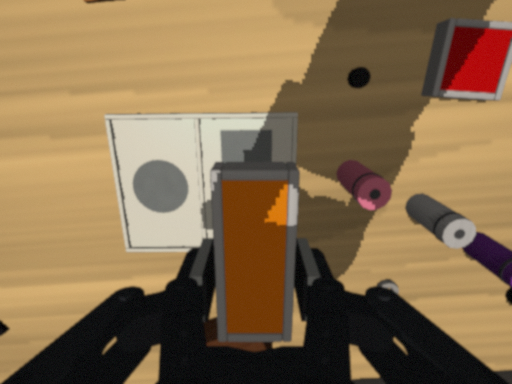

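```bash
python3 - <<'E'
from h import *
cropf('w15',95,100,220,250,3,'w15a')
E
```

```text
(no output)
```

View pics/w15a.png

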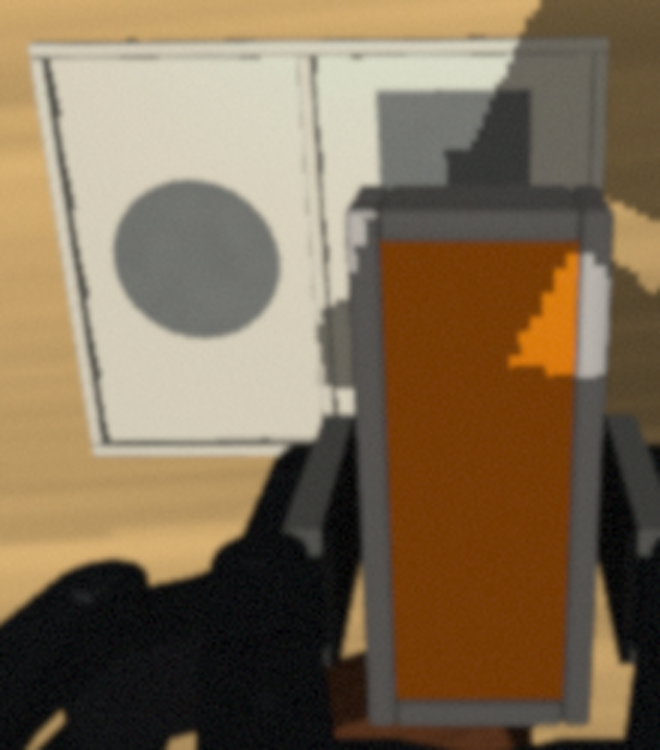

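```bash
python3 - <<'E'
from h import *
c=wcal('w15'); a=lambda *p:un(p,(95,100),3)
R=np.array([ray(a(*p),c,4) for p in [(377,92),(530,91)]]);print('rect',R,R.mean(0))
print('disc',ray(a(197,258),c,4))
print('corners',[ray(a(*p),c,8).round(1) for p in [(30,46),(607,40),(95,453)]])
P=np.array([ray(a(*p),c,294.4-178.3+18) for p in [(349,210),(611,210),(588,722),(371,724)]]);print(P,P.mean(0))
E
```

```text
rect [[ 573.05614987 -199.8830672 ]
 [ 576.19391856 -156.70479743]] [ 574.62503421 -178.29393231]
disc [ 617.65513551 -259.37204526]
corners [array([ 552.7, -292.9]), array([ 563.6, -135. ]), array([ 678.2, -301.8])]
[[ 575.49184423 -190.18937179]
 [ 578.52954162 -151.7595635 ]
 [ 673.07314612 -159.04121474]
 [ 670.46706615 -198.06621184]] [ 624.39039953 -174.76409047]
```

Emit:
drive_tool(
  rows=[
    [[0, -0.07, -0.3, 0, 0, 0.004], [-0.002, -0.07, -0.7, 0, 0, 0.004], [-0.002, -0.07, -0.9, 0, 0, 0.004], [-0.002, -0.07, -0.9, 0, 0, 0.004]],
  ],
)

```text
time_s: 26.08
eef_pos: [624.6, -180.7, 203.8]
ee_rot: [-0.0, 0.036, 0.999, 0.0]
force: [-0.3, 0.6, -2.3]
grip_width: 0.459
```

Emit:
drive_tool(
  rows=[
    [[0, -0.013, -0.12, 0, 0, 0], [0, -0.013, -0.19, 0, 0, 0], [-0.001, -0.013, -0.205, 0, 0, 0], [-0.001, -0.013, -0.205, 0, 0, 0]],
  ],
)

```text
time_s: 26.58
eef_pos: [624.6, -182.1, 183.6]
ee_rot: [0.0, 0.036, 0.999, 0.0]
force: [0.3, 0.9, -1.0]
grip_width: 0.457
```

Emit:
drive_tool(
  rows=[
    [[0, 0, -0.011, 0, 0, 0], [0, 0, -0.011, 0, 0, 0], [0, 0, -0.011, 0, 0, 0]],
  ],
)

```text
time_s: 26.95
eef_pos: [624.6, -182.1, 182.6]
ee_rot: [0.0, 0.036, 0.999, 0.0]
force: [0.1, -0.8, -1.8]
grip_width: 0.457
```

Emit:
drive_tool(
  rows=[
    [[0, 0, 0, 0, 0, 0], [0, 0, 0, 0, 0, 0], [0, 0, 0, 0, 0, 0], [0, 0, 0.3, 0, 0, 0], [0, 0, 0.9, 0, 0, 0], [0, 0, 0.9, 0, 0, 0]],
  ],
  fingers=0.4,
)

```text
time_s: 27.7
eef_pos: [625.3, -182.4, 277.8]
ee_rot: [0.004, 0.036, 0.999, -0.002]
force: [-0.6, 0.4, -0.7]
grip_width: 0.698
```

```bash
python3 - <<'E'
from h import *
s=ctrl.sense();r=s['ee_rot'];print(s['eef_pos'],2*np.degrees(np.arctan2(r[2],r[1])),r,s['force'],s['grip_width']*85)
wsnap('w16')
E
```

```text
[ 625.28076457 -182.38711709  277.76694566] 175.87587711685967 [ 0.00439615  0.03598158  0.99934111 -0.00183029] [-0.55399595  0.35066886 -0.66638224] 59.31229596743663
```

View pics/w16.png

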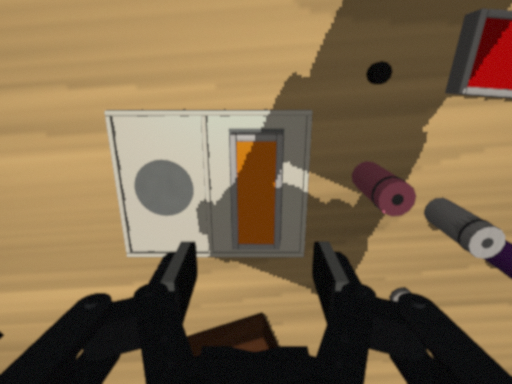

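```bash
python3 - <<'E'
from h import *
cropf('w16',95,100,225,170,3.5,'w16a')
E
```

```text
(no output)
```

View pics/w16a.png

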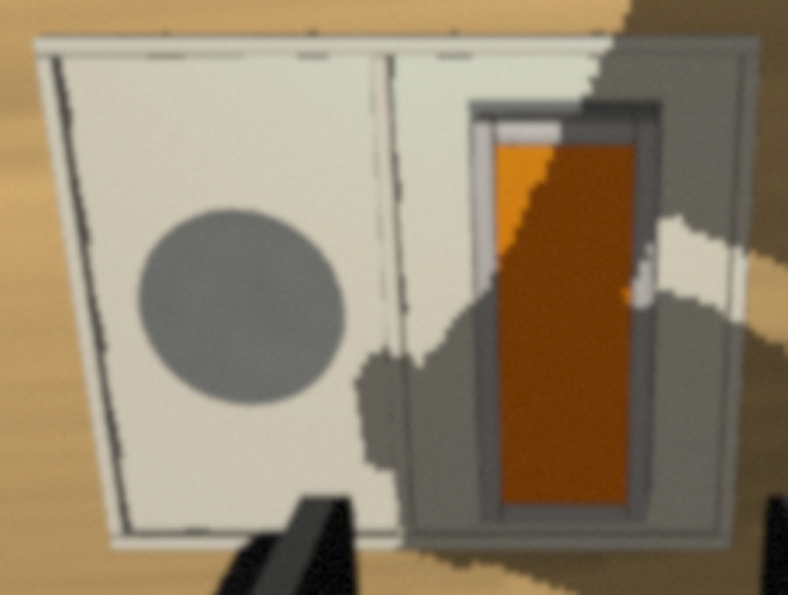

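```bash
python3 - <<'E'
from h import *
c=wcal('w16'); a=lambda *p:un(p,(95,100),3.5)
P=np.array([ray(a(*p),c,22) for p in [(471,121),(661,118),(646,519),(483,521)]]);print(P,P.mean(0))
P=np.array([ray(a(*p),c,8) for p in [(36,40),(760,40),(734,548),(112,546)]]);print(P,P.mean(0))
d=ray(a(242,306),c,4);print(d, d+78*np.array([np.sin(np.radians(4.3)),np.cos(np.radians(4.3))]))
print('post',ray((486,242),c,60))
E
```

```text
[[ 575.05269012 -198.20515015]
 [ 577.24859591 -158.26204345]
 [ 672.04439868 -165.64876991]
 [ 669.89470016 -204.63594635]] [ 623.56009622 -181.68797746]
[[ 552.698409   -292.81893658]
 [ 563.90592949 -134.89508044]
 [ 689.8957886  -142.80499224]
 [ 678.31945807 -302.31578409]] [ 621.20489629 -218.20869834]
[ 617.60769748 -259.40879649] [ 623.45603817 -181.62835607]
post [655.78439393 -25.23851148]
```

Emit:
drive_tool(
  rows=[
    [[0.1, 0.5, 0.2, 0, 0, 0], [0.2, 0.9, 0.2, 0, 0, 0], [0.2, 0.9, 0.2, 0, 0, 0]],
  ],
  fingers=0.7,
)

```text
time_s: 28.12
eef_pos: [645.0, -89.6, 293.3]
ee_rot: [0.001, 0.034, 0.999, -0.0]
force: [-0.3, -0.7, 0.0]
grip_width: 0.855
```

Emit:
drive_tool(
  rows=[
    [[0.05, 0.4, 0, 0, 0, 0], [0.11, 0.68, 0, 0, 0, 0], [0.11, 0.68, 0, 0, 0, 0], [0.11, 0.68, 0, 0, 0, 0]],
  ],
)

```text
time_s: 28.62
eef_pos: [655.8, -22.9, 292.5]
ee_rot: [0.0, 0.035, 0.999, -0.0]
force: [0.2, 0.0, 0.3]
grip_width: 0.852
```

```bash
python3 - <<'E'
from h import *
s=ctrl.sense();r=s['ee_rot'];print(s['eef_pos'],2*np.degrees(np.arctan2(r[2],r[1])),r,s['force'],s['grip_width']*85)
wsnap('w17')
E
```

```text
[655.84627157 -22.8628817  292.54245023] 176.02177142976376 [ 3.64569941e-04  3.47096152e-02  9.99397293e-01 -3.99913450e-04] [0.24553374 0.01748986 0.32342608] 72.4228417839273
```

View pics/w17.png

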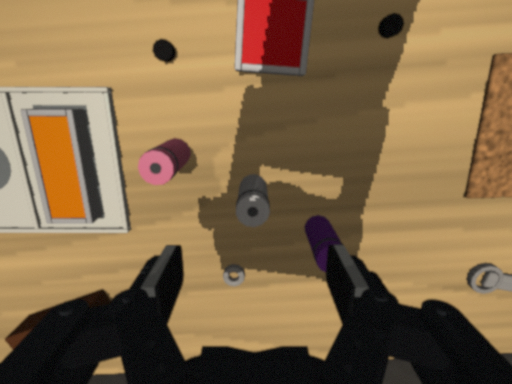

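```bash
python3 - <<'E'
from h import *
cropf('w17',210,160,90,80,6,'w17a')
c=wcal('w17');print(ray((253,211),c,60),ray((319,227),c,60))
E
```

```text
[656.41869698 -24.02846478] [672.27584247  23.30253069]
```

View pics/w17a.png

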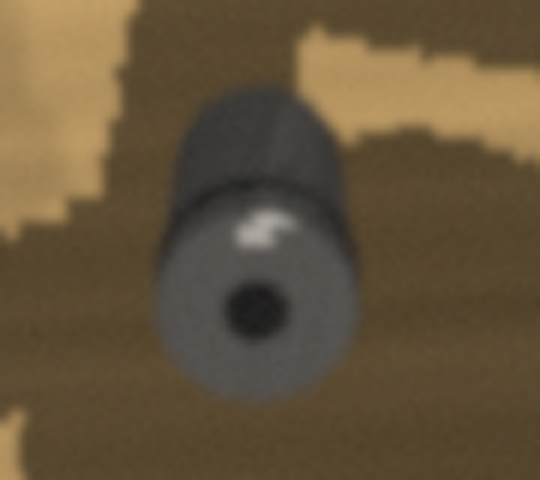

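Emit:
drive_tool(
  rows=[
    [[0.008, -0.012, -0.3, 0, 0, 0], [0.008, -0.012, -0.6, 0, 0, 0], [0.008, -0.012, -0.9, 0, 0, 0], [0.008, -0.012, -0.95, 0, 0, 0], [0.008, -0.012, -0.95, 0, 0, 0]],
  ],
)

```text
time_s: 29.3
eef_pos: [656.8, -24.9, 198.4]
ee_rot: [0.001, 0.035, 0.999, -0.0]
force: [0.6, 0.3, 0.7]
grip_width: 0.843
```

Emit:
drive_tool(
  rows=[
    [[0, 0, 0, 0, 0, 0], [0, 0, 0, 0, 0, 0], [0, 0, 0, 0, 0, 0], [0, 0, 0, 0, 0, 0], [0, 0, 0, 0, 0, 0], [0, 0, 0, 0, 0, 0]],
  ],
  fingers=-1,
  force=35,
)

```text
time_s: 30.05
eef_pos: [657.0, -25.0, 199.2]
ee_rot: [0.001, 0.035, 0.999, -0.001]
force: [-2.5, -0.2, 5.8]
grip_width: 0.282
```

```bash
python3 - <<'E'
from h import *
s=ctrl.sense();r=s['ee_rot'];print(s['eef_pos'],2*np.degrees(np.arctan2(r[2],r[1])),r,s['force'],s['grip_width']*85)
wsnap('w18');c=wcal('w18')
E
```

```text
[656.99096632 -24.99328721 199.23485338] 175.95279220484247 [ 1.48153332e-03  3.53111625e-02  9.99375063e-01 -6.40238236e-04] [-2.46682213 -0.18043783  5.75969773] 23.953884135851933
```

View pics/w18.png

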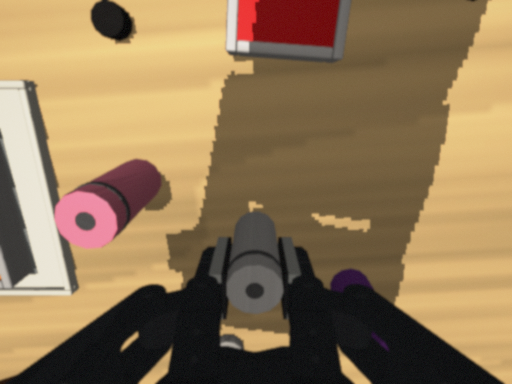

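```bash
python3 - <<'E'
from h import *
c=wcal('w18');print(ray((255,291),c,60))
E
```

```text
[656.98515191 -24.76497223]
```

Emit:
drive_tool(
  rows=[
    [[0, 0, 0.1, 0, 0, 0], [0, 0, 0.4, 0, 0, 0], [0, 0, 0.8, 0, 0, 0], [0, -0.2, 1, 0, 0, 0], [-0.1, -0.5, 1, 0, 0, 0], [-0.1, -0.8, 1, 0, 0, 0], [-0.1, -0.8, 1, 0, 0, 0]],
  ],
)

```text
time_s: 30.98
eef_pos: [646.7, -106.8, 299.3]
ee_rot: [0.001, 0.037, 0.999, -0.001]
force: [-0.8, 0.7, -1.4]
grip_width: 0.279
```

Emit:
drive_tool(
  rows=[
    [[-0.05, -0.4, 0, 0, 0, 0], [-0.15, -0.8, 0, 0, 0, 0], [-0.15, -0.8, 0, 0, 0, 0]],
  ],
)

```text
time_s: 31.35
eef_pos: [631.2, -188.5, 299.1]
ee_rot: [0.001, 0.038, 0.999, -0.001]
force: [0.7, 0.7, -2.0]
grip_width: 0.278
```

Emit:
drive_tool(
  rows=[
    [[-0.05, -0.4, 0, 0, 0, 0], [-0.13, -0.74, 0, 0, 0, 0], [-0.13, -0.74, 0, 0, 0, 0], [-0.13, -0.74, 0, 0, 0, 0]],
  ],
)

```text
time_s: 31.85
eef_pos: [618.6, -261.0, 299.1]
ee_rot: [0.001, 0.037, 0.999, -0.0]
force: [0.2, 0.9, -1.3]
grip_width: 0.278
```

```bash
python3 - <<'E'
from h import *
s=ctrl.sense();r=s['ee_rot'];print(s['eef_pos'],2*np.degrees(np.arctan2(r[2],r[1])),r,s['force'],s['grip_width']*85)
wsnap('w19');c=wcal('w19')
E
```

```text
[ 618.63768878 -260.98713415  299.09258933] 175.71860792666584 [ 9.58022286e-04  3.73534835e-02  9.99301614e-01 -2.89915776e-04] [ 0.21392529  0.8923004  -1.28538422] 23.657659072330677
```

View pics/w19.png

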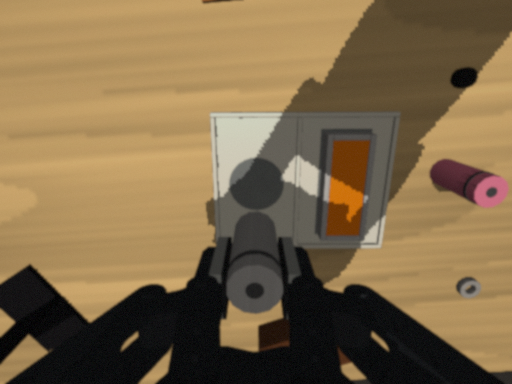

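Emit:
drive_tool(
  rows=[
    [[-0.005, 0.013, -0.3, 0, 0, 0], [-0.005, 0.013, -0.6, 0, 0, 0], [-0.005, 0.013, -0.85, 0, 0, 0], [-0.005, 0.013, -0.85, 0, 0, 0]],
  ],
)

```text
time_s: 32.4
eef_pos: [618.3, -258.1, 212.4]
ee_rot: [-0.001, 0.036, 0.999, 0.001]
force: [0.3, -0.2, -1.2]
grip_width: 0.285
```

Emit:
drive_tool(
  rows=[
    [[-0.002, -0.012, -0.05, 0, 0, 0], [-0.002, -0.013, -0.085, 0, 0, 0], [-0.002, -0.013, -0.087, 0, 0, 0], [-0.002, -0.013, -0.087, 0, 0, 0]],
  ],
)

```text
time_s: 32.9
eef_pos: [618.1, -259.4, 204.1]
ee_rot: [-0.0, 0.036, 0.999, 0.001]
force: [-0.9, -0.5, -1.5]
grip_width: 0.28
```

Emit:
drive_tool(
  rows=[
    [[0, 0, -0.008, 0, 0, 0], [0, 0, -0.008, 0, 0, 0], [0, 0, -0.008, 0, 0, 0]],
  ],
)

```text
time_s: 33.28
eef_pos: [618.1, -259.4, 203.4]
ee_rot: [-0.0, 0.036, 0.999, 0.001]
force: [-0.7, 0.1, -2.1]
grip_width: 0.286
```

Emit:
drive_tool(
  rows=[
    [[0, 0, 0, 0, 0, 0], [0, 0, 0, 0, 0, 0], [0, 0, 0, 0, 0, 0], [0, 0, 0, 0, 0, 0], [0, 0, 0.3, 0, 0, 0], [0, 0, 0.7, 0, 0, 0], [0, 0, 1, 0, 0, 0], [0, 0, 1, 0, 0, 0]],
  ],
  fingers=0.2,
)

```text
time_s: 34.28
eef_pos: [618.3, -259.5, 306.0]
ee_rot: [0.002, 0.036, 0.999, -0.001]
force: [-0.6, 0.1, -0.7]
grip_width: 0.605
```

```bash
python3 - <<'E'
from h import *
s=ctrl.sense();r=s['ee_rot'];print(s['eef_pos'],s['force'],s['grip_width']*85)
wsnap('w20');c=wcal('w20')
E
```

```text
[ 618.31260246 -259.53349176  305.98786884] [-0.62178609  0.07300424 -0.66792725] 51.404361818028804
```

View pics/w20.png

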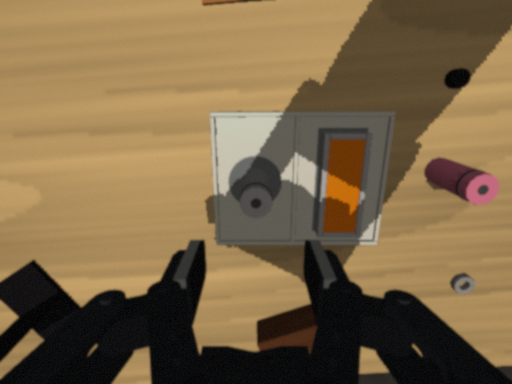

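Post stands on the disc (hole at 256,203). Move the arm clear and check from the fixed cameras.

Emit:
drive_tool(
  rows=[
    [[-0.3, -0.3, 0.4, 0, 0, 0], [-0.6, -0.6, 0.6, 0, 0, 0], [-1, -1, 0.6, 0, 0, 0], [-1, -1, 0.6, 0, 0, 0]],
  ],
)

```text
time_s: 34.83
eef_pos: [515.9, -361.9, 362.5]
ee_rot: [-0.001, 0.039, 0.999, 0.001]
force: [0.6, -0.4, 0.2]
grip_width: 0.601
```

Emit:
drive_tool(
  rows=[
    [[-0.5, -0.3, 0, 0, 0, 0], [-1, -0.6, 0, 0, 0, 0], [-1, -0.6, 0, 0, 0, 0], [-1, -0.6, 0, 0, 0, 0]],
  ],
)

```text
time_s: 35.33
eef_pos: [416.6, -421.4, 361.6]
ee_rot: [-0.001, 0.038, 0.999, 0.002]
force: [-0.0, -0.3, 1.0]
grip_width: 0.601
```

Emit:
drive_tool(
  rows=[
    [[-0.5, -0.3, 0, 0, 0, 0], [-1, -0.5, 0, 0, 0, 0], [-1, -0.5, 0, 0, 0, 0], [-1, -0.5, 0, 0, 0, 0]],
  ],
)

```text
time_s: 35.83
eef_pos: [318.0, -470.7, 361.3]
ee_rot: [-0.001, 0.038, 0.999, 0.002]
force: [0.4, -0.5, -0.3]
grip_width: 0.599
```

```bash
python3 - <<'E'
from h import *
s=ctrl.sense();print(s['time_s'],s['eef_pos'],s['force'])
snap('top','t9');snap('side','s9')
cropf('t9',165,120,260,170,3,'t9a');cropf('s9',150,130,230,240,2.5,'s9a')
c=wcal('w20');print('post',ray((256,203),c,64))
E
```

```text
35.825 [ 317.95404294 -470.74611562  361.31265696] [ 0.39849779 -0.51878302 -0.30243736]
post [ 617.0638781  -258.47464247]
```

View pics/t9a.png

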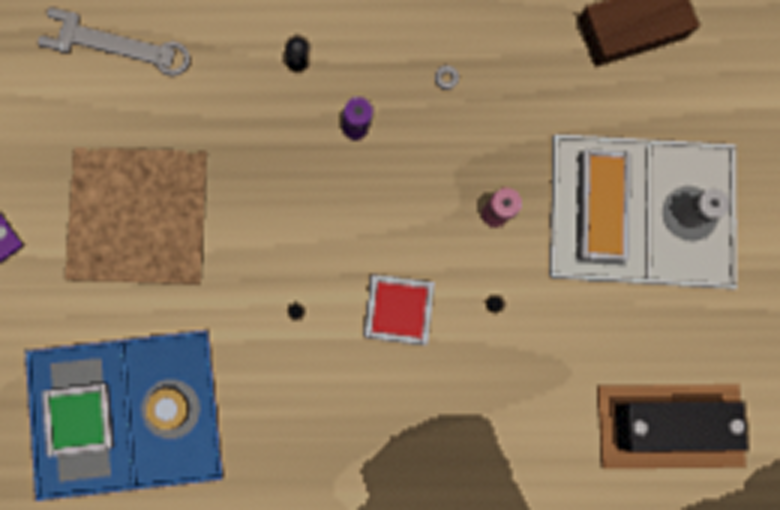

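View pics/s9a.png

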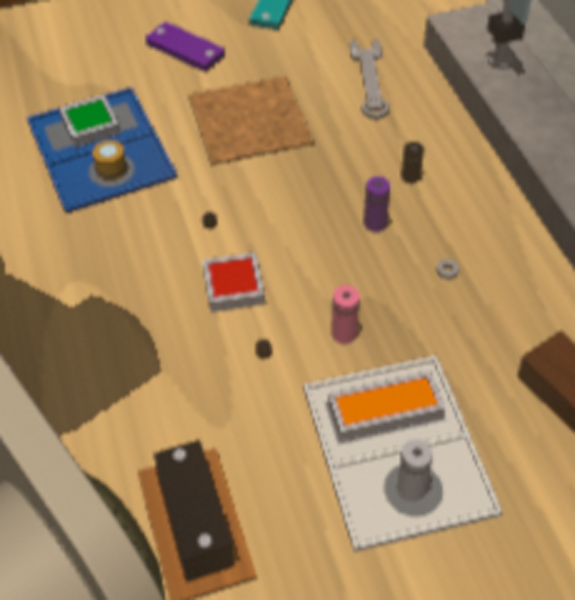

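```bash
python3 - <<'E'
from h import *
T=viewer.calibration('top');S=viewer.calibration('side')
t=lambda *p:un(p,(165,120),3); s=lambda *p:un(p,(150,130),2.5)
for k,a,b in [('post',t(713,204),s(416,452)),('cell',t(166,409),s(109,150)),('pd1',t(641,428),s(179,454)),('pd2',t(737,426),s(204,540))]:
    print(k,*tri(a,T,b,S))
q=ctrl.sense();print(q['dq'])
E
```

```text
post [ 617.30312395 -257.79047502   63.46332763] 0.19676639594061723
cell [454.58842543 196.73123611  34.91734459] 0.3915486799000309
pd1 [ 436.01875968 -191.1609377    49.60971902] 0.24955216026420346
pd2 [ 436.57783697 -268.74914692   49.10319401] 0.07365485688338047
[-0.00356165 -0.00138702  0.00103902 -0.00347628 -0.00203287 -0.0018116 ]
```

```bash
python3 -c "
from h import *
print(ctrl.finish_job())"
```

```text
the job is handed in; nothing more can be done
None
```

Both kits are made up and the job was handed in at about 36 s, with everything let go and the arm clear. The work order was green filter, brass cell, spacer, amber filter, steel post.

| Part | Last check (distance from target) |
|---|---|
| Green filter in blue tray | under 1 mm from the rectangle centre |
| Brass cell on blue tray's disc | upright, under 1 mm by the wrist camera, top at 35 mm (34 mm expected) |
| Spacer on the pile | centred to within 1 mm, yaw about 1° off at most, top at 49 mm (48 mm expected) |
| Amber filter in white tray | under 1 mm from the bay centre, along the rectangle |
| Steel post on white tray's disc | upright, about 1 mm by the wrist camera |

**Disagreement:** the fixed cameras put the post about 3 mm from the disc centre, against 1 mm by the wrist camera. That is close to the stated 2 mm calibration error, so I left it.

**Untouched parts:** in the last pictures the red filter, the short black post and the look-alikes stand where they were. I checked those by eye only, not by measurement.

The force readings after each move stayed under 10 N. No check failed.

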